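Frame the refill bottle for the video call

ROBOT

A 6-joint arm with a two-finger parallel gripper is mounted at the origin on the work surface. World frame = base frame: x ahead of the robot, y to its left, z up, the work surface at z = 0. Lengths are in mm, angles in degrees, forces in N, time in s.
With the tool pointing down it reaches from about 350 to 775 mm from the base axis. Payload 5.5 kg.
Tool frame: the origin (TCP) lies midway between the tips of the shut fingers; the grasp point (between the pads) lies 19 mm behind it; z points along the fingers, y is the direction in which the jaws open and shut (so a half turn about z gives the same grasp; the last joint's range is limited). The gripper opens to 85 mm and grips with 20 to 120 N. Pads are 22 mm wide; open, the fingers measure 114 mm over their backs; the gripper's body (76 mm by 85 mm) begins 54 mm behind the grasp point. The pads swing forward as they close: fully open they stand 13 mm farther back than shut.
Start: joints at [66.028, 17.945, 2.641, 74.691, 0, 82.002], TCP at [158.265, 552.833, 231.323] pointing down, gripper open.
Joint ranges: [-158.12, 158.12], [-49.38, 96.58], [-58.88, 72.47], [-126.05, 133.96], [-84.25, 85.87], [-180, 180]. Speed limits (degrees/s): [147.25, 147.25, 180, 180, 180, 180].

INTERFACE

Orientations are given as a 3x3 rotation matrix whose columns are the frame's x, y, z axes.
In Python, from workcell import bot, vision gives the robot as it stands.
- The arm moves only by the tool move_arm, never from a script. Its argument "rows" is a list of rows, each an object of numbers: "x", "y", "z": the shift along the tool's x, y, z in cm; "wx", "wy", "wz": the turn, a rotation vector about the tool's x, y, z in rad; "claw": the finger opening in cm, from 0 to 8.54. A call has 1 to 10 rows; each row shifts and turns the pose as measured when the row begins, along the tool's axes as they then stand; what a row does not reach is not made up. A row lasts 1/12 s, in which the tool goes at most 41.7 mm and 7.16 degrees, less where a joint would pass 70% of its speed; a pose out of reach is approached as far as the arm can. A call is refused whole if a number of a shift passes 4.17 or a number of a turn 0.125, either way. A call with a gripper value outside its range is refused whole. The fingers move at their own pace and stop on an object; "grip_force" is the grip in N (left out, the last holds). Time passes only in rows, so rows that do not move let the fingers close. It gives the time, the measured TCP pose, the force and the opening at its end, in the units of the state.
- bot.observe(): the state, without advancing time (a new reading comes with each control period).
- vision.camera(name): name is "side" or "top" or "wrist"; returns a dict with "image" (480x640x3 uint8, blue, green, red), "z_map" (480x640 float32, mm along the optical axis (not along the pixel's ray), 0 where there is no reading), "fx", "fy", "cx", "cy" (pixels), "R" (3x3) and "t" (3): a world point X has camera coordinates R X + t. Camera axes: x right, y down, z forward; pixel columns grow to the right and rows downward; lengths in mm; the calibration is good to about 2 mm. A picture is of the moment at which its call begins.
- bot.finish_job(): hands the job in, once; it reports no verdict.
The state is a dict: "time": time; "q": joint angles; "dq": joint speeds; "joint_torque": joint torques, N m; "position": TCP position; "orientation": TCP orientation; "wrist_force": force on the tool from outside, world axes, zero at the start; "wrist_torque": the same for the moment, N m; "grip_width": finger opening in mm.
Only numpy, scipy, OpenCV 4.12 (cv2) and the standard library are available. Lean on these libraries where they do the work, as an engineer would, in place of code of your own. Each camera call takes 0.05 s, during which the arm holds its last target.

TASK

Set up the shot for the video training: stand the slim refill bottle upright on the round display plinth and let go of it. Then push the console's stick over to the side the camera has to turn to and hold it there until the lens has swung round to point straight at the bottle, let the stick spring back, and store the shot by pressing the wide key at the front of the console fully down and letting it up again. Do not touch the camera or knock the lamp, and leave everything else on the desk where it is.

Things in the scene. Friction and masses are not known exactly. Their poses are not given: they have to be found in the camera images.
- bottle: The refill bottle to show, loose, upright on the desk at the start: slim white round bottle 190 mm tall, 56 mm in diameter up to 110 mm above its foot, a cone narrowing to a 25 mm neck at 146 mm, then a cylindrical grey cap 30 mm in diameter from 152 to 190 mm. 0.2 to 0.4 kg. Origin at the centre of its underside, z up along the bottle.
- plinth: The display plinth: a fixed, flat white round disc 140 mm in diameter and 40 mm high on the desk, left or right of the robot. Origin at the centre of its underside; its top is 40 mm above it.
- camera: Foot of the remote camera, fixed at the back of the desk: black block 135 x 135 mm, origin at the centre of its underside. On it turns a black U-shaped yoke with a grey head (84 x 98 x 78 mm) and a black lens barrel 68 mm in diameter; 150 mm tall in all. Not to be touched.
- lens (a point): Point in the camera's head on its vertical turning axis, 111 mm above the desk. Its axes turn with the head: -x is the line of sight (the lens barrel ends 66 mm out along -x), y is level, z up. The camera points straight at the bottle when the line of sight, seen from above, passes through the bottle's axis.
- cam_pan (a joint): Turn of the camera's head about the vertical, rad, -1.6 to 1.6. 0: lens square to the foot's -x side; grows as the lens swings towards the foot's +y (clockwise from above). It moves only while the stick is held over to a side and stays when the stick is let go.
- console: The camera's console, fixed: grey box 150 mm deep (x), 220 mm wide (y), its top panel sloping 8 degrees (0.14 rad) down to the operator: 34 mm high in front, 45 mm mid, 56 mm at the back. Origin at the centre of its underside; +x away from the operator (the robot's side), y to the operator's left. Stick on the right half, keys and display on the left.
- stick_grip (a point): Middle of the stick's knob, a black cylinder 26 mm in diameter, 28 mm long, on a thin shaft with a rubber boot. The stick stands square to the sloping panel; this point is 56 mm from its pivot (at panel level), the knob's top 72 mm. z runs up the stick, x away from the operator, y to the operator's left. It moves with the stick.
- stick_side (a joint): Sideways tilt of the stick from rest, rad, stops at +-0.4, + to the operator's left (console's +y); sprung back to 0 (rest itself leans up to 0.04 as the camera turns); 8 to 12 N on the knob at 0.3. Held left it swings the lens to the operator's left (cam_pan grows), right to the right. Nothing below about 0.09; then the speed grows evenly to about 0.35 rad/s at the stop; let go, it stops at once.
- stick_fore (a joint): Fore-and-aft tilt of the stick, rad, stops at +-0.4, positive away from the operator, sprung back to 0 (about 1.5 N m per rad). It moves nothing: the camera's nod is locked.
- store_key (a joint): Travel of the store key, m: 0 up, 0.004 fully pressed; it goes down along the panel's normal and springs back, about 3.6 N when fully down.
- store_top (a point): Centre of the top face of the store key: the one wide key on the console, grey, 36 mm (y) by 18 mm (x), at the front of the panel's left half, its face 10 mm above the panel. Axes as the panel: x away from the operator and rising 8 degrees, y left, z out of the panel.
- lamp: LED lamp behind the console, fixed to move with it; origin and axes are the console's. Foot and thin post behind the console, light bar 250 mm long (y) over it: x 4 to 48 mm, underside 259 mm and top 282 mm above the desk, just above the stick, so the stick must be reached from the operator's side with the tool tilted. Not to be knocked.
- sprayer: Bystander: trigger spray bottle, 72 mm in diameter, 220 mm tall, loose, in the middle of the desk in front of the camera; its nozzle reaches 72 mm out from its axis along its own -x, 195 to 219 mm up. Origin at the centre of its underside.
- canister: Bystander: white rectangular canister 65 x 105 x 190 mm with a handle, loose, on the right. Origin at the centre of its underside.
- mug: Bystander: white mug, 82 mm in diameter, 95 mm tall, loose, on the left. Origin at the centre of its underside.
- mouse: Bystander: black computer mouse 100 x 58 x 28 mm, loose, near the robot. Origin at the centre of its underside.
- notepad: Bystander: notepad 150 x 105 x 14 mm with a pen on it, near the robot. Origin at the centre of its underside.
- puck: Bystander: round black speakerphone, 120 mm in diameter, 32 mm high, front left. Origin at the centre of its underside.
- phone: Bystander: black mobile phone 148 x 72 x 9 mm, front right. Origin at the centre of its underside.
Not all that is in view belongs to the job. What is shaped like the bottle but brown, orange or yellow is not meant.

How it is judged (in metres and radians):
On the way, in this order (a step that is already met when the one before it is completed fails the run):
1. the bottle stands upright on the plinth, wholly on its top, and has been let go (horizontal distance between bottle and plinth below 0.042 m and z of bottle in the frame of plinth between 0.035 and 0.046 m and angle between bottle's own z axis and vertical below 0.1 rad and linear speed of bottle below 0.03 m/s and contact force between the fingers and bottle below 0.05 N), for 0.3 s.
2. the stick is held over to one side (more than 0.12 rad) ((value of joint stick_side above 0.12 rad or value of joint stick_side below -0.12 rad)), for 0.4 s.
3. the lens points straight at the bottle (within 35 mm at the bottle) and the stick has sprung back to its centre (all of step 1 and y of bottle in the frame of lens between -0.035 and 0.035 m and x of bottle in the frame of lens below -0.1 m and value of joint stick_side between -0.06 and 0.06 rad and value of joint stick_fore between -0.06 and 0.06 rad), for 0.3 s.
4. the store key is pressed down while the camera points at the bottle and the stick is left centred (value of joint store_key above 0.003 m and y of bottle in the frame of lens between -0.035 and 0.035 m and x of bottle in the frame of lens below -0.1 m and value of joint stick_side between -0.06 and 0.06 rad and value of joint stick_fore between -0.06 and 0.06 rad), for 0.05 s.
At the end, for the whole second after the job is handed in: The bottle stands still and upright on the plinth, its axis within 42 mm of the plinth's centre, not held; the camera's line of sight passes within 35 mm sideways of the bottle's axis; the stick is back within 0.06 rad of its centre and the store key is up (all of step 3 and value of joint store_key below 0.001 m and angular speed of bottle below 0.2 rad/s); the robot touches nothing.
It fails at once if the robot touches the camera (contact force between any of the arm, the fingers and camera above 1 N).
It fails at once if the lamp is knocked (more than 8 N) (contact force between any of the arm, the fingers and lamp above 8 N).
It fails at once if the bottle is dropped (falls faster than 0.5 m/s while not held) (linear speed of bottle above 0.5 m/s and contact force between the fingers and bottle below 0.05 N).
It fails at once if something else on the desk is moved by more than 30 mm (distance of any of sprayer, canister, mug, mouse, notepad, puck, phone from where it was at the start of the episode above 0.03 m).
It also fails if it takes over 72 s, if anything falls off the work surface, if the arm or the gripper's body presses on something with over 40 N, if the wrist force passes 120 N, or if a joint passes its speed limit or range.

## Working session

There is one attempt and no reset: what is moved stays moved. The work goes in short steps, Python scripts to look and compute and a tool call to move; the robot and the scene stay as the last step left them, time stands still between calls to the robot, and variables do not carry over. Pictures are saved under pics/ and viewed, and the job is handed in when it is done.

Besides the shell and the picture viewer there is one more tool, called after "Emit:" by a JSON object that holds its "fn" and its "kwargs". move_arm: Moves the arm, as the interface text tells. Its arguments: {"type":"object","properties":{"rows":{"type":"array","items":{"type":"object","properties":{"x":{"type":"number"},"y":{"type":"number"},"z":{"type":"number"},"wx":{"type":"number"},"wy":{"type":"number"},"wz":{"type":"number"},"claw":{"type":"number"}}}},"grip_force":{"type":"number"}},"required":["rows"]}

```bash
ls; mkdir -p pics
python3 - <<'E'
from workcell import bot, vision
import cv2,pickle
s=bot.observe();print({k:s[k] for k in('time','position','orientation','grip_width')})
for n in('top','side','wrist'):
    c=vision.camera(n);cv2.imwrite(f'pics/{n}0.png',c['image']);pickle.dump(c,open(f'{n}0.pkl','wb'))
    print(n,c['fx'],c['cx'],c['cy'],c['R'],c['t'])
E
```

```text
pics
{'time': 0.0, 'position': array([158.05037316, 552.3229165 , 230.39574639]), 'orientation': array([[-9.61377093e-01,  2.75233598e-01, -7.43213259e-04],
       [ 2.75234481e-01,  9.61375694e-01, -1.66019222e-03],
       [ 2.57566483e-04, -1.80062869e-03, -9.99998346e-01]]), 'grip_width': 85.33849116079126}
top 536.0387079841282 324.68124788327856 246.2796263474478 [[ 0.02880094 -0.99957044  0.00542635]
 [-0.99793431 -0.02906482 -0.05729183]
 [ 0.05742494 -0.00376508 -0.99834273]] [ -19.24664395  554.69214975 1435.79750476]
side 537.8031342449441 311.60042857185766 244.67133144194767 [[ 0.85013877 -0.52643376 -0.01147048]
 [-0.40463535 -0.63919659 -0.65398621]
 [ 0.33694853  0.56062039 -0.75641951]] [-474.57887236  283.05444952 1120.8293783 ]
wrist 385.22604460571324 326.983519199453 235.5772638278816 [[ 2.76089766e-01  9.61131853e-01 -4.83194569e-05]
 [ 9.13869530e-01 -2.62497863e-01  3.09737558e-01]
 [ 2.97685949e-01 -8.55595273e-02 -9.50822088e-01]] [-575.02321887  -39.38033425  380.32025114]
```

View pics/top0.png

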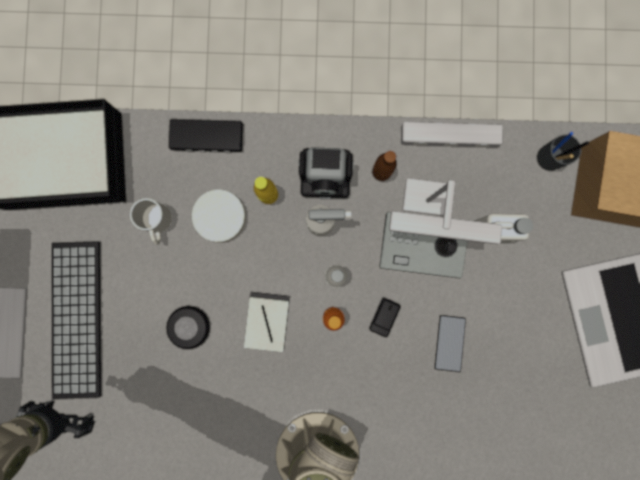

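View pics/side0.png

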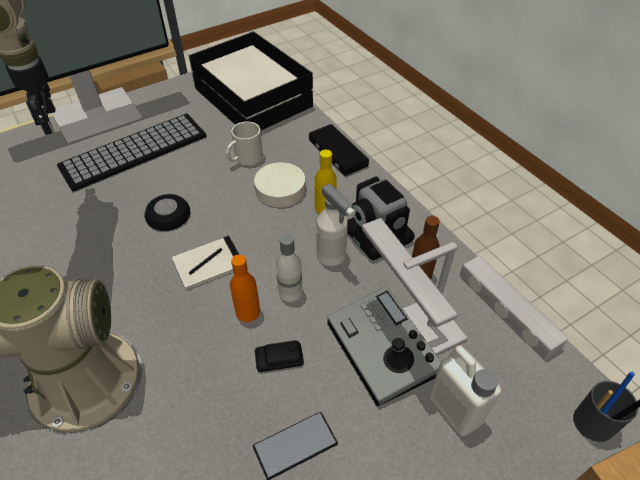

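View pics/wrist0.png

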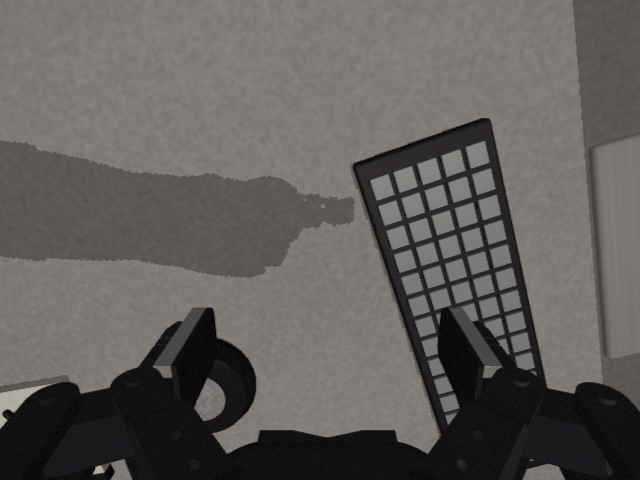

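The top view shows the white bottle at about (337,276), the plinth at (218,216), the camera at (326,172), the console at (425,245) and the orange decoy at (333,320). I'll measure these next.

```bash
cat > h.py <<'E'
import numpy as np,cv2,pickle
def dep(c,u,v,z=None):
    z=c['z_map'][int(round(v)),int(round(u))] if z is None else z
    p=np.array([(u-c['cx'])/c['fx']*z,(v-c['cy'])/c['fy']*z,z]);return c['R'].T@(p-c['t'])
def atz(c,u,v,h):
    d=c['R'].T@np.array([(u-c['cx'])/c['fx'],(v-c['cy'])/c['fy'],1]);o=-c['R'].T@c['t']
    return o+d*(h-o[2])/d[2]
def proj(c,X):
    p=c['R']@np.array(X,float)+c['t'];return c['cx']+c['fx']*p[0]/p[2],c['cy']+c['fy']*p[1]/p[2]
def cloud(c):
    v,u=np.mgrid[0:480,0:640];z=c['z_map'].astype(float)
    P=np.stack([(u-c['cx'])/c['fx']*z,(v-c['cy'])/c['fy']*z,z],-1)
    return (P-c['t'])@c['R']
def circ(p):
    A=np.c_[2*p[:,:2],np.ones(len(p))];s=np.linalg.lstsq(A,(p[:,:2]**2).sum(1),rcond=None)[0]
    return s[:2],np.sqrt(s[2]+s[0]**2+s[1]**2)
E
python3 - <<'E'
from h import *
t=pickle.load(open('top0.pkl','rb'));s=pickle.load(open('side0.pkl','rb'))
np.set_printoptions(precision=1,suppress=True)
im=cv2.resize(t['image'][140:300,290:550],None,fx=3,fy=3,interpolation=2);cv2.imwrite('pics/tcrop.png',im)
im=cv2.resize(s['image'][210:450,220:500],None,fx=2.5,fy=2.5,interpolation=2);cv2.imwrite('pics/scrop.png',im)
P=cloud(t);Q=cloud(s)
for n,(u,v) in dict(bottle=(337,276),plinth=(218,216),cam=(326,158),orange=(333,320),yellow=(265,186),bar=(440,228),spr=(322,222),canister=(510,228)).items(): print(n,P[v,u])
m=P[190:245,190:248].reshape(-1,3);m=m[(m[:,2]>33)&(m[:,2]<46)];print('plinth',len(m),m.mean(0),(m.min(0)+m.max(0))/2,np.ptp(m,axis=0))
m=P[262:290,322:352].reshape(-1,3);m=m[(m[:,2]>182)&(m[:,2]<196)];print('cap',len(m),m.mean(0),(m.min(0)+m.max(0))/2)
m=Q[230:305,270:308].reshape(-1,3);
for a,b in((20,100),(155,185),(186,195)):
    k=m[(m[:,2]>a)&(m[:,2]<b)];print(a,len(k),k.mean(0),circ(k))
m=P[145:200,290:360].reshape(-1,3)
for a in range(5,160,15):
    k=m[(m[:,2]>a)&(m[:,2]<a+15)]
    if len(k)>5: print(a,len(k),k.mean(0),k.min(0),k.max(0))
E
```

```text
bottle [475.2 -33.8 189.7]
plinth [626.2 283.7  40.8]
cam [765.8   0.4 154.1]
orange [370.7 -27.3 185.3]
yellow [685.8 144.9 188.2]
bar [ 588.5 -258.4  274.3]
spr [602.9   5.6 189.8]
canister [ 602.8 -448.1  179.4]
plinth 2056 [627.6 284.8  39.9] [627.9 285.7  39.5] [137.8 138.   12.9]
cap 118 [476.  -32.8 190. ] [476.3 -32.6 189.4]
20 533 [467.9 -53.5  62.2] (array([477.6, -34.3]), np.float64(27.491633914577115))
155 127 [472.4 -43.8 170.1] (array([476.9, -35.2]), np.float64(13.214567531321272))
186 126 [477.  -35.1 189.5] (array([477.3, -34.6]), np.float64(10.832738094275653))
5 95 [747.9  18.5   8.7] [683.  -93.2   5. ] [835.8  99.6  19.9]
20 338 [714.2   4.6  30.4] [685.  -64.7  20.1] [821.3  68.7  35. ]
35 184 [713.3  -3.7  37.6] [689.1 -61.3  35. ] [815.9  65.5  46.1]
50 30 [726.1  -4.2  57.4] [711.7 -62.3  50.1] [769.1  70.1  63.4]
65 17 [734.8  -7.3  73.6] [722.8 -64.3  66.9] [759.6  66.5  79.5]
80 38 [720.9  -0.7  88.3] [686.2 -63.6  80.6] [746.3  66.1  94.9]
95 38 [714.3  14.  102.8] [685.4 -60.5  95.2] [759.2  68.1 110. ]
110 93 [714.1  -0.2 118.8] [684.2 -68.6 110.8] [775.7  71.  124.9]
125 337 [728.5   2.8 135.3] [685.4 -68.1 125.2] [797.7  70.7 140. ]
140 1451 [747.3   1.3 147.8] [687.5 -65.7 140.1] [794.3  69.4 155. ]
155 66 [760.   -0.1 156.1] [723.4 -42.3 155. ] [788.3  35.6 158.7]
```

```bash
sleep 1; ls pics
```

```text
scrop.png
side0.png
tcrop.png
top0.png
wrist0.png
```

View pics/tcrop.png

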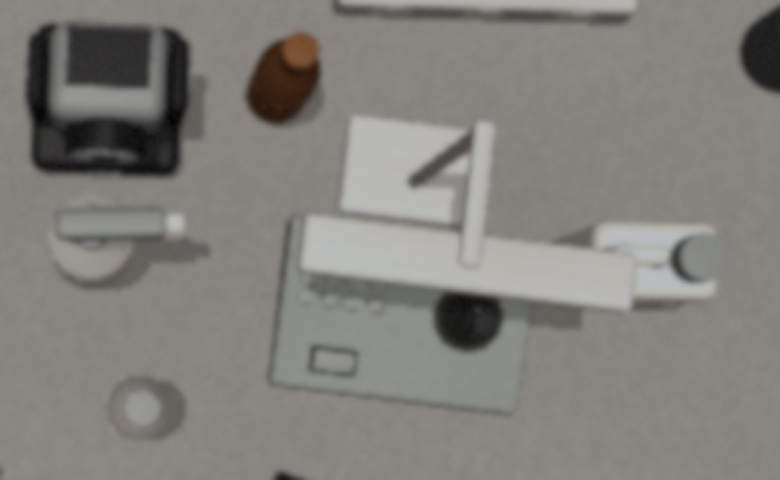

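View pics/scrop.png

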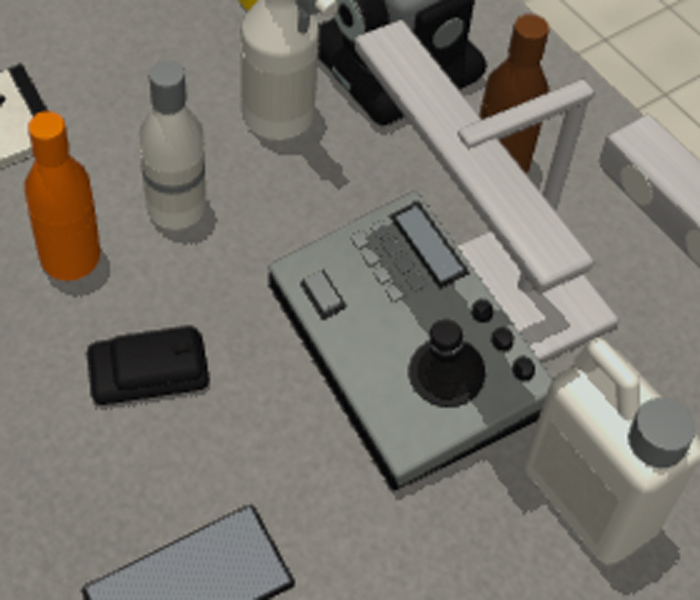

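Run:
```python
from h import *
t=pickle.load(open('top0.pkl','rb'));s=pickle.load(open('side0.pkl','rb'))
np.set_printoptions(precision=1,suppress=True)
px=lambda u,v:(290+u/3,140+v/3)
for n,(u,v,h) in dict(FL=(270,382,34),FR=(514,411,34),RL=(292,215,56),key=(333,360,46),knob=(470,318,116),mouse0=(280,475,20),camfl=(34,170,30),camfr=(178,172,30),camTL=(52,25,150),camTR=(163,25,150)).items(): print(n,atz(t,*px(u,v),h))
sx=lambda u,v:(220+u/2.5,210+v/2.5)
for n,(u,v,h) in dict(FL=(272,270,34),FR=(393,482,34),RL=(415,195,56),keyc=(322,290,48),knobtop=(447,333,118)).items(): print('s',n,atz(s,*sx(u,v),h), dep(s,*sx(u,v)))
# plane
Q=np.r_[cloud(s)[270:410,325:450].reshape(-1,3),cloud(t)[205:280,375:470].reshape(-1,3)]
m=Q[(Q[:,2]>28)&(Q[:,2]<62)]
for i in range(6):
    A=np.c_[m[:,:2],np.ones(len(m))];c=np.linalg.lstsq(A,m[:,2],rcond=None)[0];r=m[:,2]-A@c;m=m[abs(r)<max(2.5,1.5*r.std())]
np.set_printoptions(precision=4,suppress=True);print('plane',c,len(m),r.std(),'yaw',np.degrees(np.arctan2(c[1],c[0])),np.hypot(*c[:2]))
```

```text
FL [ 502.  -152.4   34. ]
FR [ 482.5 -370.1   34. ]
RL [ 649.2 -166.    56. ]
key [ 522.8 -206.3   46. ]
knob [ 558.9 -310.6  116. ]
mouse0 [ 419.3 -164.8   20. ]
camfl [686.3  63.6  30. ]
camfr [688.3 -65.8  30. ]
camTL [789.6  47.4 150. ]
camTR [792.4 -44.5 150. ]
s FL [ 503.2 -161.    34. ] [ 503.6 -160.3   32.7]
s FR [ 476.7 -374.7   34. ] [ 481.7 -369.9   19.2]
s RL [ 646.  -174.4   56. ] [ 648.8 -171.6   50.6]
s keyc [ 523.1 -208.1   48. ] [ 523.1 -208.1   48. ]
s knobtop [ 555.3 -326.3  118. ] [ 556.6 -325.2  115.2]
plane [  0.1471  -0.0103 -40.9334] 5994 1.3278900217207967 yaw -4.013859693192626 0.14748626750391355
```

Run:
```python
from h import *
t=pickle.load(open('top0.pkl','rb'));s=pickle.load(open('side0.pkl','rb'))
np.set_printoptions(precision=1,suppress=True)
o=np.array([567,-269.5]);X=np.array([.996,-.087]);Y=np.array([.087,.996])
for n,c in(('t',t),('s',s)):
    P=cloud(c).reshape(-1,3);I=c['image'].reshape(-1,3).max(1)
    l=np.c_[(P[:,:2]-o)@X,(P[:,:2]-o)@Y,P[:,2]]
    k=(abs(l[:,0])<60)&(l[:,1]>-100)&(l[:,1]<0)
    for a,b in((88,100),(100,112),(112,122)):
        q=l[k&(l[:,2]>a)&(l[:,2]<b)];
        if len(q)>3:print(n,a,len(q),q.mean(0),q.min(0),q.max(0),circ(q))
    q=l[k&(I<45)&(l[:,2]>45)&(l[:,2]<70)];print(n,'boot',len(q),q.mean(0),q.min(0),q.max(0))
```

```text
t 88 7 [ -5.3 -42.9  95.8] [-13.2 -46.7  92.8] [  5.2 -41.1  99.8] (array([ -5.3, -54.4]), np.float64(12.992199823974392))
t 100 16 [ -3.9 -48.4 108.3] [-18.5 -66.9 100.5] [  5.4 -41.2 111.8] (array([ -6.2, -53.9]), np.float64(12.337730723634355))
t 112 73 [ -7.7 -52.5 116.8] [-18.9 -63.6 112.4] [  4.9 -40.5 121.2] (array([ -7.6, -52.5]), np.float64(8.74811284700503))
t boot 171 [  2.2 -46.5  56.3] [-21.4 -77.5  45.1] [ 20.4 -27.7  70. ]
s 88 33 [ -8.7 -62.9  94.2] [-17.4 -67.8  88.7] [  3.9 -53.   99.3] (array([ -4.3, -55.2]), np.float64(11.710421999723414))
s 100 37 [-11.1 -62.6 106.6] [-18.6 -68.4 100.7] [  1.4 -48.  111.4] (array([ -5.1, -54.3]), np.float64(12.89487020133118))
s 112 123 [ -7.3 -56.3 116.4] [-19.5 -68.2 112. ] [  4.6 -43.9 121.3] (array([ -7.2, -56.1]), np.float64(8.837086347531761))
s boot 622 [ 14.2 -61.   55.6] [-25.9 -94.1  45.1] [ 59.8 -18.8  69.9]
```

Emit:
{"fn": "move_arm", "kwargs": {"rows": [{"x": -2.7, "y": -2.75, "z": -0.2}, {"x": -2.7, "y": -2.75, "z": -0.2}, {"x": -2.7, "y": -2.75, "z": -0.2}, {"x": -2.7, "y": -2.75, "z": -0.2}, {"x": -2.7, "y": -2.75, "z": -0.2}, {"x": -2.7, "y": -2.75}, {"x": -2.7, "y": -2.75}, {"x": -2.7, "y": -2.75}, {"x": -2.7, "y": -2.75}, {"x": -2.7, "y": -2.75}], "grip_force": 50}}

```text
invalid input
```

```bash
cat > g.py <<'E'
import sys,numpy as np
from workcell import bot
from scipy.spatial.transform import Rotation as Ro
np.set_printoptions(precision=3,suppress=True)
s=bot.observe();R=np.array(s['orientation']);p=np.array(s['position'])
def rel(T,Rt=None):
    d=R.T@(np.array(T)-p)/10;print('t',round(s['time'],2),'p',p,'\nd_tool cm',d,'norm',np.linalg.norm(d))
    if Rt is not None:
        print('rotvec',Ro.from_matrix(R.T@Rt).as_rotvec())
    print('q',np.array(s['q']).round(1),'F',np.array(s['wrist_force']).round(1),'w',s['grip_width'])
def down(yaw): # tool y axis at world yaw deg, z down
    a=np.radians(yaw);y=np.array([np.cos(a),np.sin(a),0]);z=np.array([0,0,-1.]);return np.c_[np.cross(y,z),y,z]
E
python3 -c "
from g import *
rel([477,-34.3,240],down(90))"
```

```text
t 0.15 p [158.078 552.423 230.591] 
d_tool cm [-46.808 -47.631  -0.881] norm 66.78649984014204
rotvec [-0.001 -0.    -0.279]
q [66.  18.   2.6 74.7  0.  82. ] F [-0.3  0.7 -0.2] w 85.39708751873236
```

Emit:
{"fn": "move_arm", "kwargs": {"rows": [{"x": -2.7, "y": -2.75, "z": -0.2, "wx": 0, "wy": 0, "wz": 0, "claw": 8.5}, {"x": -2.7, "y": -2.75, "z": -0.2, "wx": 0, "wy": 0, "wz": 0, "claw": 8.5}], "grip_force": 50}}

```text
time: 0.32
position: [193.2, 487.8, 232.1]
orientation: [[-0.963, 0.268, -0.002], [0.268, 0.963, -0.001], [0.002, -0.002, -1.0]]
wrist_force: [0.7, -0.8, -0.1]
grip_width: 85.0
```

Emit:
{"fn": "move_arm", "kwargs": {"rows": [{"x": -2.7, "y": -2.75, "z": -0.2, "wx": 0, "wy": 0, "wz": 0, "claw": 8.5}, {"x": -2.7, "y": -2.75, "z": -0.2, "wx": 0, "wy": 0, "wz": 0, "claw": 8.5}, {"x": -2.7, "y": -2.75, "z": -0.1, "wx": 0, "wy": 0, "wz": 0, "claw": 8.5}, {"x": -2.7, "y": -2.75, "z": -0.1, "wx": 0, "wy": 0, "wz": 0, "claw": 8.5}, {"x": -2.7, "y": -2.75, "z": -0.1, "wx": 0, "wy": 0, "wz": 0, "claw": 8.5}, {"x": -2.7, "y": -2.75, "z": 0, "wx": 0, "wy": 0, "wz": 0, "claw": 8.5}, {"x": -2.7, "y": -2.75, "z": 0, "wx": 0, "wy": 0, "wz": 0, "claw": 8.5}, {"x": -2.7, "y": -2.75, "z": 0, "wx": 0, "wy": 0, "wz": 0, "claw": 8.5}, {"x": -2.7, "y": -2.75, "z": 0, "wx": 0, "wy": 0, "wz": 0, "claw": 8.5}, {"x": -2.7, "y": -2.75, "z": 0, "wx": 0, "wy": 0, "wz": 0, "claw": 8.5}], "grip_force": 50}}

```text
time: 1.15
position: [383.4, 135.4, 237.7]
orientation: [[-0.966, 0.259, -0.002], [0.259, 0.966, -0.003], [0.001, -0.004, -1.0]]
wrist_force: [0.6, 1.0, -0.1]
grip_width: 84.6
```

```bash
python3 -c "
from g import *
rel([477,-34.3,240],down(90))"
```

```text
t 1.15 p [383.411 135.445 237.688] 
d_tool cm [-13.435 -13.973  -0.202] norm 19.384888354577562
rotvec [-0.003 -0.002 -0.262]
q [  8.2  -0.7 -18.7  72.2  -0.2  23.2] F [ 0.6  1.  -0.1] w 84.56138617694334
```

Emit:
{"fn": "move_arm", "kwargs": {"rows": [{"x": -2.7, "y": -2.8, "z": 0, "wx": 0, "wy": 0, "wz": 0, "claw": 8.5}, {"x": -2.7, "y": -2.8, "z": 0, "wx": 0, "wy": 0, "wz": 0, "claw": 8.5}, {"x": -2.7, "y": -2.8, "z": 0, "wx": 0, "wy": 0, "wz": 0, "claw": 8.5}, {"x": -2.7, "y": -2.8, "z": 0, "wx": 0, "wy": 0, "wz": 0, "claw": 8.5}, {"x": -2.0, "y": -2.0, "z": 0, "wx": 0, "wy": 0, "wz": 0, "claw": 8.5}, {"x": 0, "y": 0, "z": 0, "wx": 0, "wy": 0, "wz": -0.09, "claw": 8.5}, {"x": 0, "y": 0, "z": 0, "wx": 0, "wy": 0, "wz": -0.09, "claw": 8.5}, {"x": 0, "y": 0, "z": 0, "wx": 0, "wy": 0, "wz": -0.09, "claw": 8.5}, {"x": 0, "y": 0, "z": 0, "wx": 0, "wy": 0, "wz": 0, "claw": 8.5}], "grip_force": 50}}

```text
time: 1.9
position: [478.2, -44.6, 235.7]
orientation: [[-1.0, -0.005, -0.002], [-0.005, 1.0, -0.004], [0.002, -0.004, -1.0]]
wrist_force: [0.2, -0.8, -0.3]
grip_width: 85.4
```

```bash
python3 -c "
from g import *
rel([477,-34.3,152],down(90))"
```

```text
t 1.9 p [478.217 -44.563 235.699] 
d_tool cm [0.096 1.061 8.366] norm 8.43349454890238
rotvec [-0.004 -0.002  0.005]
q [-14.7   7.5 -10.2  72.5  -0.3 -15. ] F [ 0.2 -0.8 -0.3] w 85.37375103996189
```

Emit:
{"fn": "move_arm", "kwargs": {"rows": [{"x": 0.1, "y": 1.0, "z": 0.0, "wx": 0, "wy": 0, "wz": 0, "claw": 8.5}, {"x": 0, "y": 0, "z": 2.8, "wx": 0, "wy": 0, "wz": 0, "claw": 8.5}, {"x": 0, "y": 0, "z": 2.8, "wx": 0, "wy": 0, "wz": 0, "claw": 8.5}, {"x": 0, "y": 0, "z": 2.4, "wx": 0, "wy": 0, "wz": 0, "claw": 8.5}, {"x": 0, "y": 0, "z": 0.6, "wx": 0, "wy": 0, "wz": 0, "claw": 8.5}, {"x": 0, "y": 0, "z": 0, "wx": 0, "wy": 0, "wz": 0, "claw": 8.5}], "grip_force": 50}}

```text
time: 2.4
position: [477.1, -30.6, 148.4]
orientation: [[-1.0, 0.007, 0.001], [0.007, 1.0, -0.003], [-0.001, -0.003, -1.0]]
wrist_force: [-0.0, -0.8, 0.6]
grip_width: 85.1
```

Run:
```python
from g import *
rel([477,-34.3,150],down(90))
from workcell import vision
import cv2
c=vision.camera('wrist');cv2.imwrite('pics/w1.png',c['image'])
c=vision.camera('side');cv2.imwrite('pics/s1.png',cv2.resize(c['image'][100:340,150:470],None,fx=2,fy=2))
```

```text
t 2.4 p [477.053 -30.606 148.371] 
d_tool cm [ 0.002 -0.37  -0.162] norm 0.4037299648386452
rotvec [-0.003  0.001 -0.007]
q [-13.2   9.7 -20.1  60.1  -0.2 -12.8] F [-0.  -0.8  0.6] w 85.06209226531064
```

View pics/w1.png

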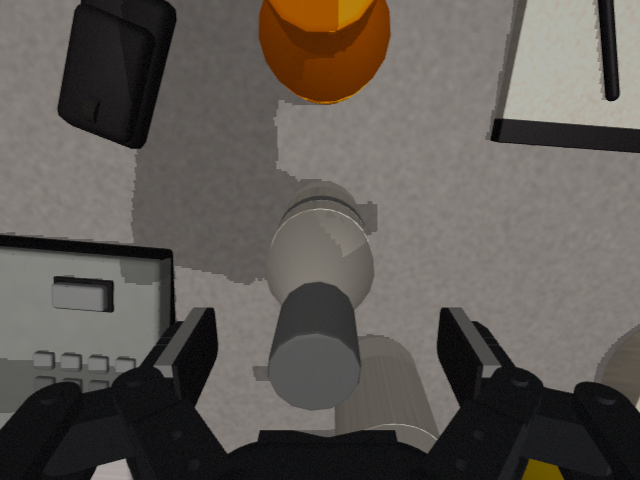

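View pics/s1.png

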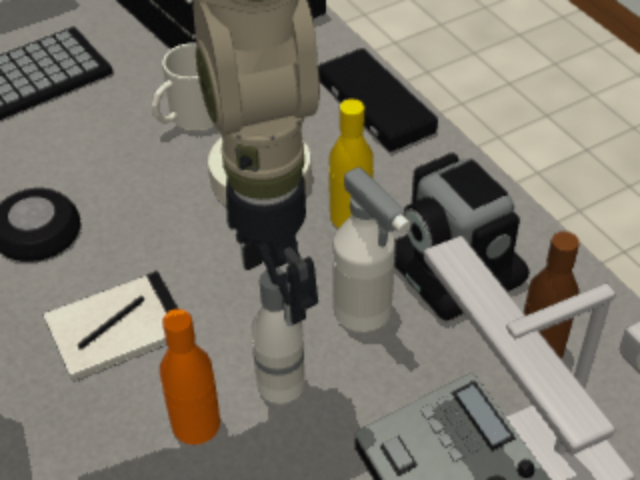

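The wrist view shows the cap between the jaws at (314,370). The jaw midline is at about 328, so the cap is about 4 mm off, which agrees with the measured pose. I'll correct that and close.

Emit:
{"fn": "move_arm", "kwargs": {"rows": [{"x": 0, "y": -0.4, "z": -0.1, "wx": 0, "wy": 0, "wz": 0, "claw": 8.5}, {"x": 0, "y": 0, "z": 0, "wx": 0, "wy": 0, "wz": 0, "claw": 4.0}, {"x": 0, "y": 0, "z": 0, "wx": 0, "wy": 0, "wz": 0, "claw": 4.0}, {"x": 0, "y": 0, "z": 0, "wx": 0, "wy": 0, "wz": 0, "claw": 2.0}, {"x": 0, "y": 0, "z": 0, "wx": 0, "wy": 0, "wz": 0, "claw": 2.0}, {"x": 0, "y": 0, "z": 0, "wx": 0, "wy": 0, "wz": 0, "claw": 2.0}, {"x": 0, "y": 0, "z": 0, "wx": 0, "wy": 0, "wz": 0, "claw": 2.0}, {"x": 0, "y": 0, "z": 0, "wx": 0, "wy": 0, "wz": 0, "claw": 2.0}], "grip_force": 50}}

```text
time: 3.17
position: [481.9, -35.9, 157.4]
orientation: [[-1.0, 0.008, 0.013], [0.008, 1.0, -0.006], [-0.013, -0.006, -1.0]]
wrist_force: [0.5, 0.4, -0.8]
grip_width: 28.9
```

Emit:
{"fn": "move_arm", "kwargs": {"rows": [{"x": 0, "y": 0, "z": -1.5, "wx": 0, "wy": 0, "wz": 0, "claw": 2.0}, {"x": 0, "y": 0, "z": -2.5, "wx": 0, "wy": 0, "wz": 0, "claw": 2.0}, {"x": 0, "y": 0, "z": -2.5, "wx": 0, "wy": 0, "wz": 0, "claw": 2.0}, {"x": 0, "y": 0, "z": -1.5, "wx": 0, "wy": 0, "wz": 0, "claw": 2.0}, {"x": 0, "y": 0, "z": 0, "wx": 0, "wy": 0, "wz": 0, "claw": 2.0}], "grip_force": 50}}

```text
time: 3.58
position: [476.6, -34.7, 235.2]
orientation: [[-1.0, 0.009, 0.001], [0.009, 1.0, -0.003], [-0.001, -0.003, -1.0]]
wrist_force: [1.4, -0.9, -3.4]
grip_width: 28.6
```

Run:
```python
from g import *
rel([627.5,285,240],down(90))
from workcell import vision
import cv2
c=vision.camera('side');cv2.imwrite('pics/s2.png',cv2.resize(c['image'][100:340,150:470],None,fx=2,fy=2))
```

```text
t 3.58 p [476.608 -34.679 235.223] 
d_tool cm [-14.814  32.095  -0.57 ] norm 35.35334300968615
rotvec [-0.003  0.001 -0.009]
q [-13.7   7.1 -10.7  72.2  -0.2 -13.2] F [ 1.4 -0.9 -3.4] w 28.64524385945717
```

View pics/s2.png

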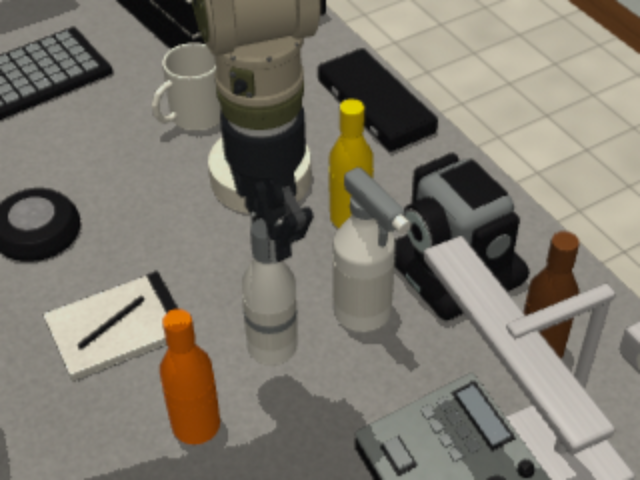

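The bottle is lifted and hanging upright. Next I'll carry it to the plinth.

Emit:
{"fn": "move_arm", "kwargs": {"rows": [{"x": -0.4, "y": 1.5, "z": -0.1, "wx": 0, "wy": 0, "wz": 0, "claw": 2.0}, {"x": -0.6, "y": 3.0, "z": -0.1, "wx": 0, "wy": 0, "wz": 0, "claw": 2.0}, {"x": -0.8, "y": 3.2, "z": 0, "wx": 0, "wy": 0, "wz": 0, "claw": 2.0}, {"x": -1.0, "y": 3.2, "z": 0, "wx": 0, "wy": 0, "wz": 0, "claw": 2.0}, {"x": -1.0, "y": 3.2, "z": 0, "wx": 0, "wy": 0, "wz": 0, "claw": 2.0}, {"x": -1.2, "y": 3.2, "z": 0, "wx": 0, "wy": 0, "wz": 0, "claw": 2.0}, {"x": -1.5, "y": 3.2, "z": 0, "wx": 0, "wy": 0, "wz": 0, "claw": 2.0}, {"x": -1.5, "y": 3.2, "z": 0, "wx": 0, "wy": 0, "wz": 0, "claw": 2.0}, {"x": -1.6, "y": 3.2, "z": 0, "wx": 0, "wy": 0, "wz": 0, "claw": 2.0}, {"x": -1.6, "y": 3.0, "z": 0, "wx": 0, "wy": 0, "wz": 0, "claw": 2.0}], "grip_force": 50}}

```text
time: 4.47
position: [587.0, 268.3, 213.1]
orientation: [[-0.999, 0.021, -0.026], [0.022, 1.0, -0.01], [0.026, -0.011, -1.0]]
wrist_force: [0.9, -0.6, -2.3]
grip_width: 28.5
```

Run:
```python
from g import *
rel([627.5,285,240],down(90))
```

```text
t 4.47 p [586.975 268.337 213.11 ] 
d_tool cm [-3.945  1.724 -2.811] norm 5.1410329778010135
rotvec [-0.01  -0.026 -0.021]
q [17.5 27.7 14.7 78.5 -0.1 18.7] F [ 0.9 -0.6 -2.3] w 28.451539229027155
```

Emit:
{"fn": "move_arm", "kwargs": {"rows": [{"x": 0, "y": 0.6, "z": -2.5, "wx": -0.01, "wy": -0.02, "wz": -0.02, "claw": 2.0}, {"x": -1.6, "y": 0.6, "z": -0.5, "wx": 0, "wy": 0, "wz": 0, "claw": 2.0}, {"x": -1.6, "y": 0.4, "z": -0.2, "wx": 0, "wy": 0, "wz": 0, "claw": 2.0}, {"x": -0.6, "y": 0, "z": 0, "wx": 0, "wy": 0, "wz": 0, "claw": 2.0}, {"x": 0, "y": 0, "z": 0, "wx": 0, "wy": 0, "wz": 0, "claw": 2.0}], "grip_force": 50}}

```text
time: 4.88
position: [624.9, 293.7, 222.7]
orientation: [[-0.999, -0.01, -0.031], [-0.01, 1.0, -0.007], [0.031, -0.006, -0.999]]
wrist_force: [0.2, -0.2, -4.1]
grip_width: 28.6
```

Run:
```python
from g import *
rel([627.5,285,199],down(90))
```

```text
t 4.88 p [624.896 293.733 222.702] 
d_tool cm [-0.326 -0.861  2.367] norm 2.5393390413505146
rotvec [-0.006 -0.031  0.01 ]
q [18.4 33.5 25.5 83.8  0.2 17.9] F [ 0.2 -0.2 -4.1] w 28.57471673085438
```

Emit:
{"fn": "move_arm", "kwargs": {"rows": [{"x": -0.2, "y": -0.9, "z": 0.6, "wx": 0, "wy": -0.03, "wz": 0, "claw": 2.0}, {"x": 0, "y": 0, "z": 0.5, "wx": 0, "wy": 0, "wz": 0, "claw": 2.0}, {"x": 0, "y": 0, "z": 0.4, "wx": 0, "wy": 0, "wz": 0, "claw": 2.0}, {"x": 0, "y": 0, "z": 0, "wx": 0, "wy": 0, "wz": 0, "claw": 2.0}], "grip_force": 50}}

```text
time: 5.22
position: [622.9, 282.5, 200.3]
orientation: [[-1.0, -0.008, -0.012], [-0.008, 1.0, -0.009], [0.012, -0.009, -1.0]]
wrist_force: [-0.5, -0.5, -3.7]
grip_width: 28.6
```

Run:
```python
from g import *
rel([627.5,285,198],down(90))
from workcell import vision
import cv2
c=vision.camera('side');cv2.imwrite('pics/s3.png',cv2.resize(c['image'][60:300,150:470],None,fx=2,fy=2))
```

```text
t 5.22 p [622.946 282.513 200.29 ] 
d_tool cm [-0.46   0.247  0.221] norm 0.5671824436379589
rotvec [-0.009 -0.012  0.008]
q [17.8 31.9 19.7 78.6 -0.3 17.3] F [-0.5 -0.5 -3.7] w 28.63146778238907
```

View pics/s3.png

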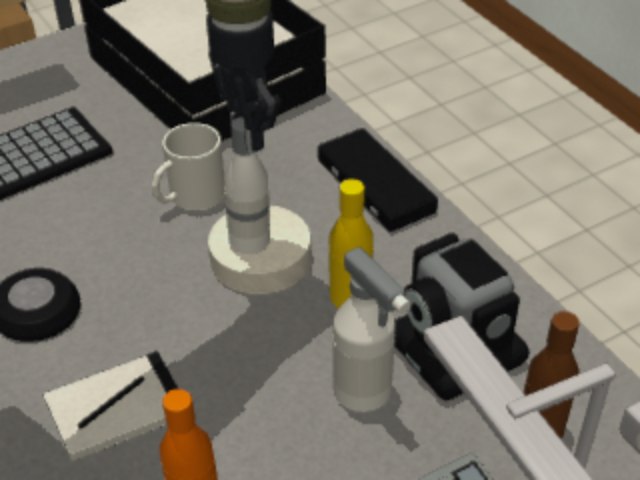

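Emit:
{"fn": "move_arm", "kwargs": {"rows": [{"x": -0.5, "y": 0, "z": 0.15, "wx": 0, "wy": -0.01, "wz": 0, "claw": 2.0}, {"x": 0, "y": 0, "z": 0.2, "wx": 0, "wy": 0, "wz": 0, "claw": 2.0}, {"x": 0, "y": 0, "z": 0, "wx": 0, "wy": 0, "wz": 0, "claw": 2.0}], "grip_force": 50}}

```text
time: 5.52
position: [628.3, 282.8, 197.9]
orientation: [[-1.0, -0.008, -0.001], [-0.008, 1.0, -0.009], [0.001, -0.008, -1.0]]
wrist_force: [-0.8, 0.6, -4.3]
grip_width: 28.6
```

Run:
```python
from g import *
rel([627.5,285,198],down(90))
```

```text
t 5.52 p [628.318 282.787 197.863] 
d_tool cm [ 0.08   0.222 -0.016] norm 0.23637329465808082
rotvec [-0.008 -0.001  0.008]
q [17.8 31.9 19.4 77.7 -0.4 17.3] F [-0.8  0.6 -4.3] w 28.585856831488062
```

Still unloaded, so I'll keep lowering gently.

Emit:
{"fn": "move_arm", "kwargs": {"rows": [{"x": 0, "y": 0, "z": 0.15, "wx": 0, "wy": 0, "wz": 0, "claw": 2.0}, {"x": 0, "y": 0, "z": 0.1, "wx": 0, "wy": 0, "wz": 0, "claw": 2.0}], "grip_force": 50}}

```text
time: 5.68
position: [629.1, 283.0, 197.6]
orientation: [[-1.0, -0.008, 0.002], [-0.008, 1.0, -0.008], [-0.002, -0.008, -1.0]]
wrist_force: [-1.0, -0.2, 0.9]
grip_width: 29.1
```

Contact: the force went from -4.3 to +0.9 N. I'll open.

Emit:
{"fn": "move_arm", "kwargs": {"rows": [{"x": 0, "y": 0, "z": 0.05, "wx": 0, "wy": 0, "wz": 0, "claw": 2.0}, {"x": 0, "y": 0, "z": 0, "wx": 0, "wy": 0, "wz": 0, "claw": 3.5}, {"x": 0, "y": 0, "z": 0, "wx": 0, "wy": 0, "wz": 0, "claw": 5.5}, {"x": 0, "y": 0, "z": 0, "wx": 0, "wy": 0, "wz": 0, "claw": 7.0}, {"x": 0, "y": 0, "z": 0, "wx": 0, "wy": 0, "wz": 0, "claw": 7.0}], "grip_force": 50}}

```text
time: 6.1
position: [630.5, 283.8, 199.6]
orientation: [[-1.0, -0.008, 0.007], [-0.008, 1.0, -0.006], [-0.007, -0.006, -1.0]]
wrist_force: [0.4, -0.3, -0.3]
grip_width: 69.4
```

Emit:
{"fn": "move_arm", "kwargs": {"rows": [{"x": 0, "y": 0, "z": -1.5, "wx": 0, "wy": 0, "wz": 0, "claw": 7.5}, {"x": 0, "y": 0, "z": -2.0, "wx": 0, "wy": 0, "wz": 0, "claw": 7.5}, {"x": 0, "y": 0, "z": -2.5, "wx": 0, "wy": 0, "wz": 0, "claw": 7.5}, {"x": 0.5, "y": 0, "z": -1.5, "wx": 0, "wy": 0, "wz": 0, "claw": 7.5}], "grip_force": 50}}

```text
time: 6.43
position: [623.5, 283.5, 271.9]
orientation: [[-1.0, -0.008, -0.001], [-0.008, 1.0, -0.008], [0.001, -0.008, -1.0]]
wrist_force: [0.5, -0.2, -0.1]
grip_width: 75.1
```

Run:
```python
from g import *
from h import *
rel([477,-34.3,290])
from workcell import vision
s=vision.camera('side');Q=cloud(s).reshape(-1,3)
m=Q[(abs(Q[:,0]-628)<60)&(abs(Q[:,1]-284)<60)]
for a,b in((60,140),(195,225)):
    k=m[(m[:,2]>a)&(m[:,2]<b)];print(a,len(k),k.mean(0),circ(k))
cv2.imwrite('pics/s4.png',cv2.resize(s['image'][60:300,150:470],None,fx=2,fy=2))
```

```text
t 6.43 p [623.462 283.541 271.925] 
d_tool cm [ 14.905 -31.678  -1.538] norm 35.04296871967781
q [17.9 31.4 28.8 87.6 -0.4 17.5] F [ 0.5 -0.2 -0.1] w 75.14746997322297
60 492 [614.152 264.336 101.326] (array([623.18 , 282.332]), np.float64(26.43052413700242))
195 120 [619.108 274.492 209.664] (array([623.039, 281.931]), np.float64(12.678664347415461))
```

View pics/s4.png

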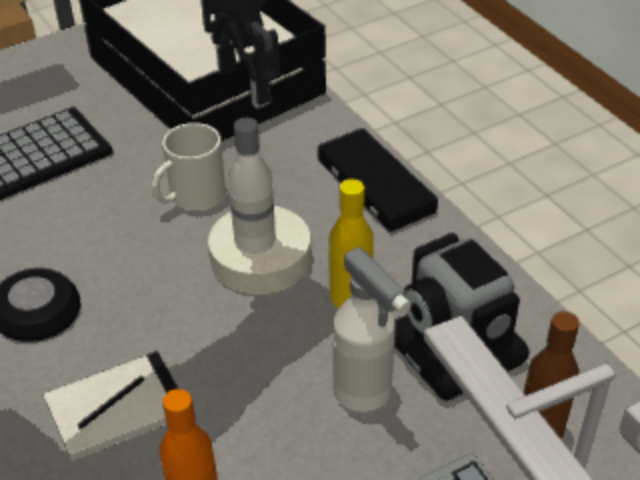

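Emit:
{"fn": "move_arm", "kwargs": {"rows": [{"x": 2.5, "y": -2.5, "z": -0.5, "wx": 0, "wy": 0, "wz": 0, "claw": 7.0}, {"x": 2.7, "y": -3.1, "z": -0.3, "wx": 0, "wy": 0, "wz": 0, "claw": 6.0}, {"x": 2.7, "y": -3.1, "z": -0.3, "wx": 0, "wy": 0, "wz": 0, "claw": 5.0}, {"x": 2.7, "y": -3.1, "z": -0.3, "wx": 0, "wy": 0, "wz": 0, "claw": 5.0}, {"x": 2.7, "y": -3.1, "z": -0.3, "wx": 0, "wy": 0, "wz": 0, "claw": 5.0}, {"x": 2.7, "y": -3.1, "z": -0.3, "wx": 0, "wy": 0, "wz": 0, "claw": 5.0}, {"x": 0.5, "y": -3.6, "z": -0.2, "wx": 0, "wy": 0, "wz": 0, "claw": 5.0}, {"x": 0.2, "y": -3.6, "z": -0.2, "wx": 0, "wy": 0, "wz": 0, "claw": 5.0}, {"x": 0.2, "y": -3.6, "z": -0.2, "wx": 0, "wy": 0, "wz": 0, "claw": 5.0}, {"x": 0.2, "y": -3.6, "z": -0.2, "wx": 0, "wy": 0, "wz": 0, "claw": 5.0}], "grip_force": 50}}

```text
time: 7.32
position: [449.9, -43.5, 296.3]
orientation: [[-1.0, -0.023, 0.003], [-0.024, 1.0, -0.006], [-0.003, -0.006, -1.0]]
wrist_force: [1.0, -0.3, -0.2]
grip_width: 50.2
```

```bash
cat >> g.py <<'E'
CX=np.array([.9962,-.0872,0]);CY=np.array([.0872,.9962,0])
def tilt(deg,yx=CX,yy=CY):
    a=np.radians(deg);z=yx*np.sin(a)+np.array([0,0,-np.cos(a)]);return np.c_[np.cross(yy,z),yy,z]
K=np.array([556,-323,101.])
E
python3 -c "
from g import *
rel(K-98*tilt(45)[:,2],tilt(45))"
```

```text
t 7.32 p [449.939 -43.506 296.318] 
d_tool cm [ -3.019 -27.346  12.781] norm 30.336178159939326
rotvec [ 0.038 -0.781  0.107]
q [-15.5   3.3  -6.3  80.1  -0.3 -16.9] F [ 1.  -0.3 -0.2] w 50.22335051940849
```

Emit:
{"fn": "move_arm", "kwargs": {"rows": [{"x": 0, "y": -3.4, "z": 0, "wx": 0, "wy": 0, "wz": 0.03, "claw": 5.0}, {"x": 0, "y": -3.7, "z": 0, "wx": 0, "wy": 0, "wz": 0.03, "claw": 5.0}, {"x": 0, "y": -3.7, "z": 0, "wx": 0, "wy": -0.1, "wz": 0.03, "claw": 5.0}, {"x": 0, "y": -3.7, "z": 0, "wx": 0, "wy": -0.1, "wz": 0.02, "claw": 5.0}, {"x": 0, "y": -3.7, "z": 0, "wx": 0, "wy": -0.1, "wz": 0, "claw": 5.0}, {"x": 0, "y": -3.7, "z": 0, "wx": 0, "wy": -0.1, "wz": 0, "claw": 5.0}, {"x": 0, "y": -3.0, "z": 0, "wx": 0, "wy": -0.1, "wz": 0, "claw": 5.0}, {"x": 0, "y": 0, "z": 0, "wx": 0, "wy": -0.12, "wz": 0, "claw": 5.0}, {"x": 0, "y": 0, "z": 0, "wx": 0, "wy": -0.1, "wz": 0, "claw": 5.0}, {"x": 0, "y": 0, "z": 0, "wx": 0, "wy": 0, "wz": 0, "claw": 5.0}], "grip_force": 50}}

```text
time: 8.15
position: [434.7, -313.4, 294.0]
orientation: [[-0.724, 0.099, 0.683], [0.064, 0.995, -0.077], [-0.687, -0.012, -0.727]]
wrist_force: [-1.1, 1.1, -0.5]
grip_width: 49.6
```

```bash
python3 -c "
from g import *
rel(K-98*tilt(45)[:,2],tilt(45))"
```

```text
t 8.15 p [ 434.68  -313.381  293.96 ] 
d_tool cm [ 4.684  0.315 12.584] norm 13.431084293386345
rotvec [-0.017 -0.028 -0.   ]
q [-64.1 -11.3 -33.6  40.9  35.5 -50. ] F [-1.1  1.1 -0.5] w 49.558675776331896
```

Emit:
{"fn": "move_arm", "kwargs": {"rows": [{"x": 1.2, "y": 0.1, "z": 3.2, "wx": 0, "wy": -0.03, "wz": 0, "claw": 5.0}, {"x": 1.2, "y": 0.1, "z": 3.2, "wx": 0, "wy": 0, "wz": 0, "claw": 5.0}, {"x": 1.2, "y": 0.1, "z": 3.2, "wx": 0, "wy": 0, "wz": 0, "claw": 5.0}, {"x": 1.2, "y": 0.1, "z": 3.0, "wx": -0.015, "wy": 0, "wz": 0, "claw": 5.0}, {"x": 0, "y": 0, "z": 0, "wx": 0, "wy": 0, "wz": 0, "claw": 5.0}], "grip_force": 50}}

```text
time: 8.57
position: [489.7, -320.1, 170.1]
orientation: [[-0.706, 0.096, 0.701], [0.062, 0.995, -0.075], [-0.705, -0.01, -0.709]]
wrist_force: [-0.2, 0.1, -0.7]
grip_width: 49.9
```

Run:
```python
from g import *
rel(K+22*tilt(45)[:,2],tilt(45))
from h import *
from workcell import vision
for n in('wrist','side'):
    s=vision.camera(n);cv2.imwrite(f'pics/{n}5.png',s['image']);pickle.dump(s,open(n+'5.pkl','wb'))
```

```text
t 8.57 p [ 489.705 -320.147  170.086] 
d_tool cm [ 0.168  0.451 11.768] norm 11.77794620260232
rotvec [-0.013 -0.003  0.   ]
q [-58.1  -0.3 -45.1  13.8  33.8 -43.1] F [-0.2  0.1 -0.7] w 49.869297182978684
```

View pics/wrist5.png

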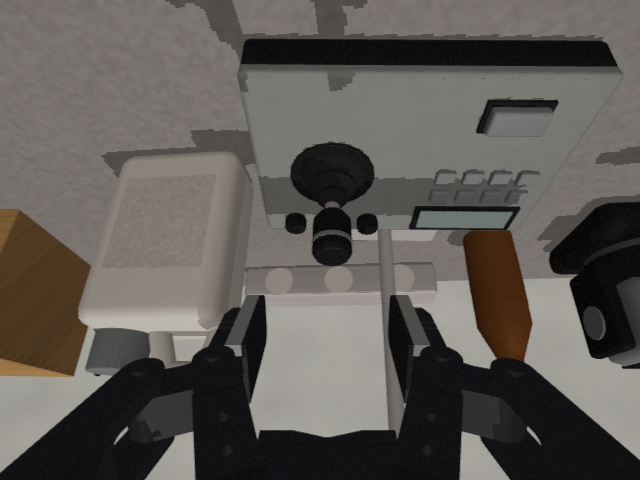

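View pics/side5.png

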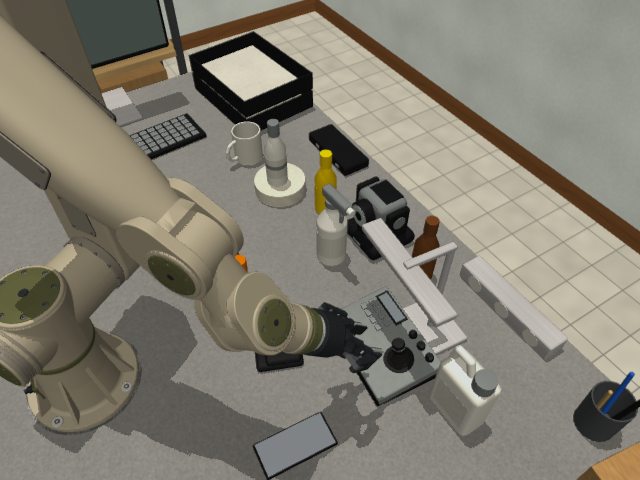

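Run:
```python
from h import *
np.set_printoptions(precision=1,suppress=True)
s=pickle.load(open('wrist5.pkl','rb'));P=cloud(s)[203:268,308:356].reshape(-1,3)
m=P[(P[:,2]>88)&(P[:,2]<112)];print(len(m),m.mean(0),m.min(0),m.max(0),circ(m))
S=pickle.load(open('side5.pkl','rb'));Q=cloud(S)
k=Q[230:420,190:330].reshape(-1,3)
o=k[(abs(k[:,0]-371)<40)&(abs(k[:,1]+27)<40)];print('above orange: z hist',np.percentile(o[:,2],[1,10,50,90]))
```

```text
1177 [ 546.2 -323.3  100.7] [ 541.3 -337.3   88. ] [ 558.3 -311.1  112. ] (array([ 554.8, -324.1]), np.float64(11.622392682123087))
above orange: z hist [153.4 172.7 188.5 191. ]
```

Emit:
{"fn": "move_arm", "kwargs": {"rows": [{"x": 0.1, "y": 0.3, "z": 2.5, "wx": -0.01, "wy": 0, "wz": 0, "claw": 5.0}, {"x": 0, "y": 0, "z": 2.5, "wx": 0, "wy": 0, "wz": 0, "claw": 5.0}, {"x": 0, "y": 0, "z": 2.5, "wx": 0, "wy": 0, "wz": 0, "claw": 5.0}, {"x": 0, "y": 0, "z": 1.5, "wx": 0, "wy": 0, "wz": 0, "claw": 5.0}], "grip_force": 30}}

```text
time: 9.0
position: [560.2, -332.3, 123.5]
orientation: [[-0.696, 0.091, 0.712], [0.047, 0.996, -0.081], [-0.716, -0.023, -0.698]]
wrist_force: [-1.1, -0.7, 0.0]
grip_width: 49.7
```

Run:
```python
from g import *
rel(K+22*tilt(45)[:,2],tilt(45))
from h import *
from workcell import vision
for n in('wrist','side'):
    s=vision.camera(n);cv2.imwrite(f'pics/{n}6.png',s['image'] if n=='wrist' else cv2.resize(s['image'][200:440,180:500],None,fx=2,fy=2))
```

```text
t 9.0 p [ 560.157 -332.251  123.526] 
d_tool cm [1.974 0.977 3.4  ] norm 4.051122998753604
rotvec [-0.019  0.013  0.014]
q [-51.6   9.7 -44.1   0.3  30.5 -36.8] F [-1.1 -0.7  0. ] w 49.69836717479894
```

View pics/wrist6.png

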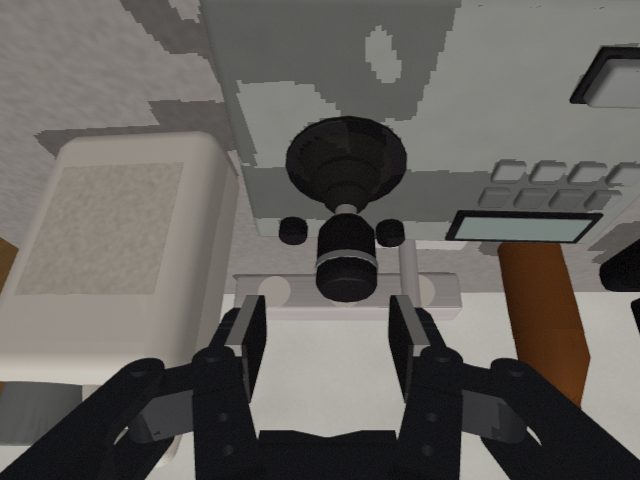

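View pics/side6.png

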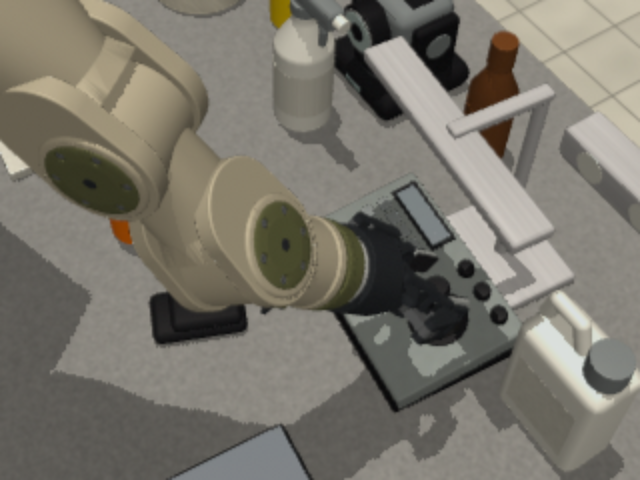

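Emit:
{"fn": "move_arm", "kwargs": {"rows": [{"x": 1.8, "y": 0.9, "z": 0, "wx": -0.02, "wy": 0.01, "wz": 0.01, "claw": 5.0}, {"x": 0, "y": 0.0, "z": 0, "wx": 0, "wy": 0, "wz": 0, "claw": 5.0}], "grip_force": 30}}

```text
time: 9.27
position: [548.4, -322.0, 112.7]
orientation: [[-0.703, 0.08, 0.707], [0.055, 0.997, -0.059], [-0.709, -0.002, -0.705]]
wrist_force: [-0.2, 1.5, -0.3]
grip_width: 50.4
```

Run:
```python
from g import *
rel(K+22*tilt(45)[:,2],tilt(45))
```

```text
t 9.27 p [ 548.412 -322.018  112.706] 
d_tool cm [ 0.299 -0.042  3.567] norm 3.580019797934868
rotvec [0.003 0.003 0.007]
q [-52.3   9.7 -45.3   0.8  31.6 -37.8] F [-0.2  1.5 -0.3] w 50.41709918094422
```

Emit:
{"fn": "move_arm", "kwargs": {"rows": [{"x": 0.3, "y": 0.1, "z": 1.3, "wx": 0, "wy": 0, "wz": 0, "claw": 5.0}, {"x": 0.1, "y": 0.2, "z": 1.3, "wx": 0, "wy": 0, "wz": 0, "claw": 5.0}, {"x": 0.1, "y": 0.0, "z": 0.8, "wx": 0, "wy": 0, "wz": 0, "claw": 5.0}, {"x": 0, "y": 0.0, "z": 0, "wx": 0, "wy": 0, "wz": 0, "claw": 5.0}], "grip_force": 30}}

```text
time: 9.6
position: [567.9, -323.4, 90.2]
orientation: [[-0.7, 0.084, 0.709], [0.054, 0.996, -0.065], [-0.712, -0.007, -0.702]]
wrist_force: [-0.3, 0.3, 0.2]
grip_width: 49.7
```

Run:
```python
from g import *
rel(K+22*tilt(45)[:,2],tilt(45))
from h import *
from workcell import vision
for n in('wrist','top'):
    s=vision.camera(n);cv2.imwrite(f'pics/{n}7.png',s['image'] if n=='wrist' else cv2.resize(s['image'][100:300,180:480],None,fx=2.5,fy=2.5))
```

```text
t 9.6 p [ 567.858 -323.414   90.232] 
d_tool cm [ 0.081 -0.06   0.6  ] norm 0.6087556571888105
rotvec [-0.003  0.007  0.007]
q [-50.4  13.4 -45.6  -4.5  30.4 -35.8] F [-0.3  0.3  0.2] w 49.736451993251805
```

View pics/wrist7.png

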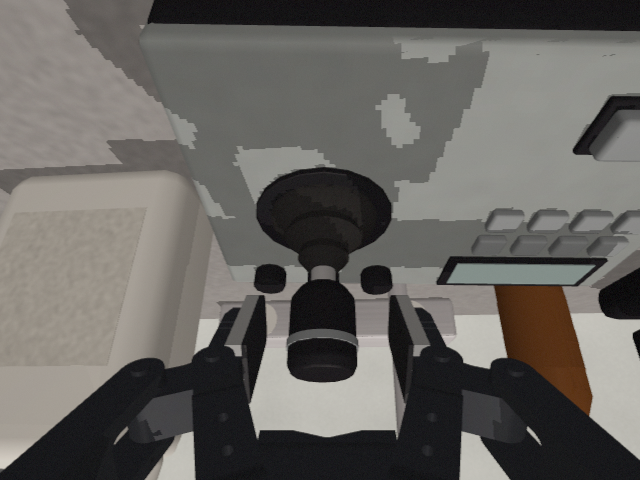

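View pics/top7.png

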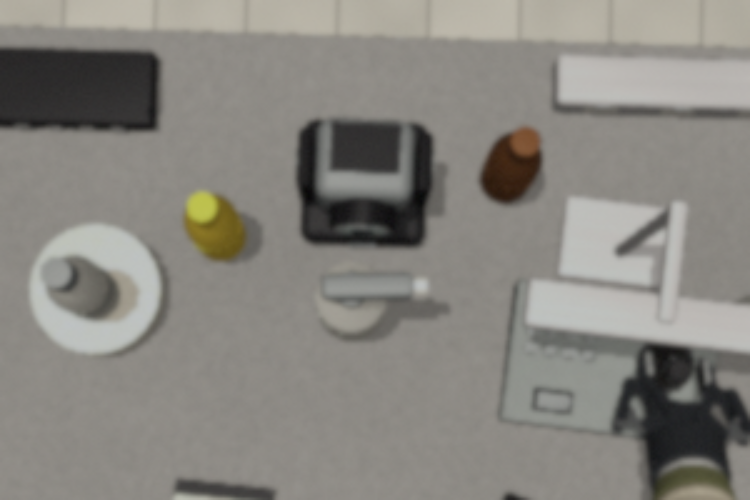

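Both jaws straddle the knob at (322,330). Next I'll push the stick left (+y).

Emit:
{"fn": "move_arm", "kwargs": {"rows": [{"x": 0, "y": 1.0, "z": 0.2, "wx": 0, "wy": 0, "wz": 0, "claw": 5.0}, {"x": 0, "y": 1.0, "z": 0.2, "wx": 0, "wy": 0, "wz": 0, "claw": 5.0}, {"x": 0, "y": 0.8, "z": 0, "wx": 0, "wy": 0, "wz": 0, "claw": 5.0}, {"x": 0, "y": 0.2, "z": 0, "wx": 0, "wy": 0, "wz": 0, "claw": 5.0}], "grip_force": 30}}

```text
time: 10.03
position: [573.1, -299.4, 91.4]
orientation: [[-0.699, 0.095, 0.709], [0.053, 0.995, -0.081], [-0.713, -0.019, -0.7]]
wrist_force: [-0.3, -9.6, -7.0]
grip_width: 50.1
```

```bash
cat > v.py <<'E'
from g import *
rel(K+22*tilt(45)[:,2],tilt(45))
from h import *
from workcell import vision
import sys
n=sys.argv[1]
w=vision.camera('wrist');t=vision.camera('top');pickle.dump(t,open(f'top{n}.pkl','wb'))
a=cv2.resize(w['image'],(400,300));b=cv2.resize(t['image'][140:210,285:365],(400,350),interpolation=2)
cv2.imwrite(f'pics/v{n}.png',np.hstack([np.vstack([a,np.zeros((50,400,3),np.uint8)]),b]))
E
python3 v.py 8
```

```text
t 10.03 p [ 573.059 -299.399   91.44 ] 
d_tool cm [ 0.404 -2.487  0.512] norm 2.5714828244956722
rotvec [-0.019  0.009  0.008]
q [-47.5  12.  -48.1  -7.7  27.9 -32.9] F [-0.3 -9.6 -7. ] w 50.07280024881529
```

View pics/v8.png

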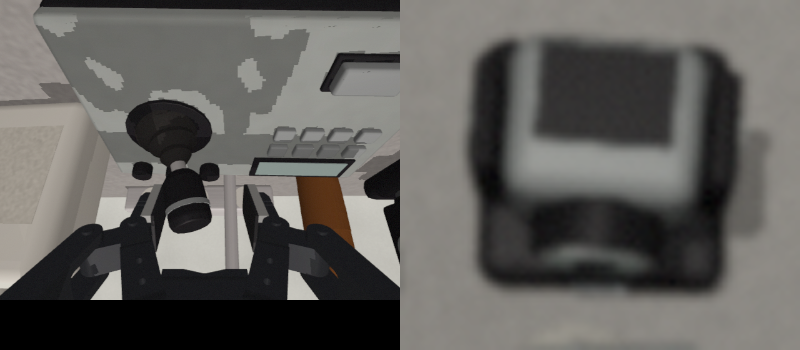

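Emit:
{"fn": "move_arm", "kwargs": {"rows": [{"x": 0, "y": 0.4, "z": 0, "wx": 0, "wy": 0, "wz": 0, "claw": 5.0}, {"x": 0, "y": 0.3, "z": 0, "wx": 0, "wy": 0, "wz": 0, "claw": 5.0}, {"x": 0, "y": 0.2, "z": 0, "wx": 0, "wy": 0, "wz": 0, "claw": 5.0}, {"x": 0, "y": 0.2, "z": 0, "wx": 0, "wy": 0, "wz": 0, "claw": 5.0}, {"x": 0, "y": 0.2, "z": 0, "wx": 0, "wy": 0, "wz": 0, "claw": 5.0}, {"x": 0, "y": 0.2, "z": 0, "wx": 0, "wy": 0, "wz": 0, "claw": 5.0}], "grip_force": 30}}

```text
time: 10.63
position: [570.6, -299.4, 90.8]
orientation: [[-0.706, 0.127, 0.696], [0.057, 0.991, -0.123], [-0.705, -0.047, -0.707]]
wrist_force: [1.9, -10.3, -6.7]
grip_width: 50.1
```

```bash
python3 v.py 9
```

```text
t 10.63 p [ 570.594 -299.376   90.85 ] 
d_tool cm [ 0.176 -2.438  0.752] norm 2.55748704545528
rotvec [-0.062 -0.002  0.005]
q [-46.3  11.3 -49.2  -9.4  24.7 -31.3] F [  1.9 -10.3  -6.7] w 50.12659894157763
```

View pics/v9.png

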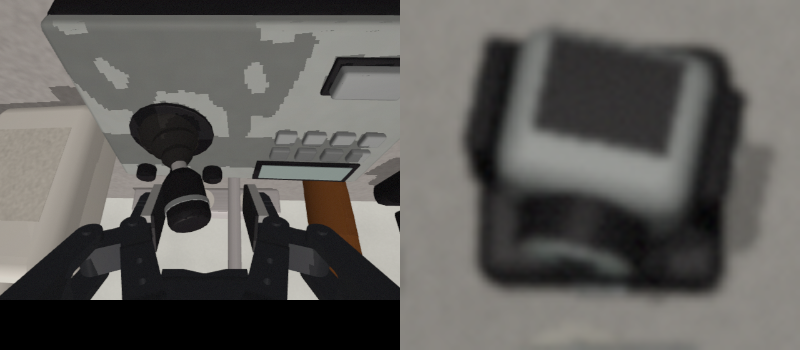

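Emit:
{"fn": "move_arm", "kwargs": {"rows": [{"x": 0, "y": 0.3, "z": 0.1, "wx": -0.02, "wy": 0, "wz": 0, "claw": 5.0}, {"x": 0, "y": 0.3, "z": 0, "wx": -0.02, "wy": 0, "wz": 0, "claw": 5.0}, {"x": 0, "y": 0.3, "z": 0, "wx": -0.02, "wy": 0, "wz": 0, "claw": 5.0}, {"x": 0, "y": 0.3, "z": 0, "wx": -0.01, "wy": 0, "wz": 0, "claw": 5.0}, {"x": 0, "y": 0.3, "z": 0, "wx": -0.01, "wy": 0, "wz": 0, "claw": 5.0}, {"x": 0, "y": 0.3, "z": 0, "wx": -0.01, "wy": 0, "wz": 0, "claw": 5.0}, {"x": 0, "y": 0.3, "z": 0, "wx": -0.01, "wy": 0, "wz": 0, "claw": 5.0}, {"x": 0, "y": 0.3, "z": 0, "wx": -0.01, "wy": 0, "wz": 0, "claw": 5.0}, {"x": 0, "y": 0.3, "z": 0, "wx": -0.01, "wy": 0, "wz": 0, "claw": 5.0}, {"x": 0, "y": 0.3, "z": 0, "wx": -0.01, "wy": 0, "wz": 0, "claw": 5.0}], "grip_force": 30}}

```text
time: 11.57
position: [569.9, -296.9, 91.8]
orientation: [[-0.716, 0.084, 0.693], [0.057, 0.996, -0.062], [-0.695, -0.005, -0.719]]
wrist_force: [1.9, -11.9, -7.1]
grip_width: 50.0
```

```bash
python3 v.py 10
```

```text
t 11.57 p [ 569.859 -296.919   91.847] 
d_tool cm [ 0.17  -2.717  0.744] norm 2.822222555369015
rotvec [-0.001 -0.017  0.005]
q [-47.6  11.7 -46.5  -3.7  28.  -33.8] F [  1.9 -11.9  -7.1] w 49.97985273457353
```

View pics/v10.png

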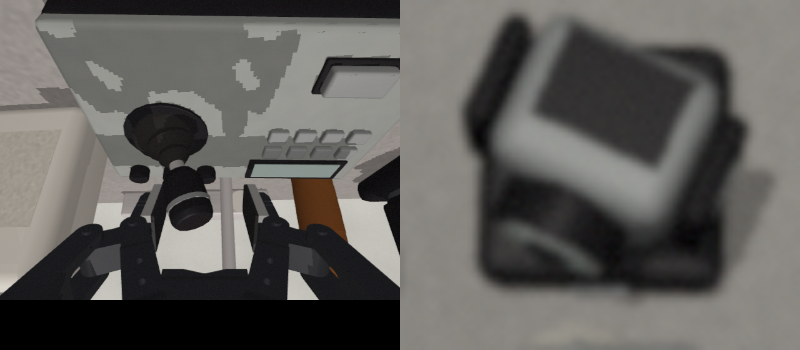

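Emit:
{"fn": "move_arm", "kwargs": {"rows": [{"x": 0, "y": 0.3, "z": 0.1, "wx": -0.01, "wy": 0, "wz": 0, "claw": 5.0}, {"x": 0, "y": 0.3, "z": 0, "wx": -0.01, "wy": 0, "wz": 0, "claw": 5.0}, {"x": 0, "y": 0.3, "z": 0, "wx": -0.01, "wy": 0, "wz": 0, "claw": 5.0}, {"x": 0, "y": 0.3, "z": 0, "wx": -0.01, "wy": 0, "wz": 0, "claw": 5.0}, {"x": 0, "y": 0.3, "z": 0, "wx": -0.01, "wy": 0, "wz": 0, "claw": 5.0}, {"x": 0, "y": 0.3, "z": 0, "wx": -0.01, "wy": 0, "wz": 0, "claw": 5.0}, {"x": 0, "y": 0.3, "z": 0, "wx": -0.01, "wy": 0, "wz": 0, "claw": 5.0}, {"x": 0, "y": 0.3, "z": 0, "wx": -0.01, "wy": 0, "wz": 0, "claw": 5.0}, {"x": 0, "y": 0.3, "z": 0, "wx": -0.01, "wy": 0, "wz": 0, "claw": 5.0}, {"x": 0, "y": 0.3, "z": 0, "wx": -0.01, "wy": 0, "wz": 0, "claw": 5.0}], "grip_force": 30}}

```text
time: 12.5
position: [568.8, -296.4, 92.1]
orientation: [[-0.728, 0.066, 0.683], [0.057, 0.998, -0.035], [-0.683, 0.013, -0.73]]
wrist_force: [3.1, -12.5, -8.8]
grip_width: 50.2
```

```bash
python3 v.py 11
```

```text
t 12.5 p [ 568.767 -296.389   92.075] 
d_tool cm [ 0.095 -2.781  0.769] norm 2.887243942031033
rotvec [ 0.025 -0.033  0.006]
q [-48.1  12.  -44.8  -0.2  29.  -35.2] F [  3.1 -12.5  -8.8] w 50.17848522907215
```

View pics/v11.png

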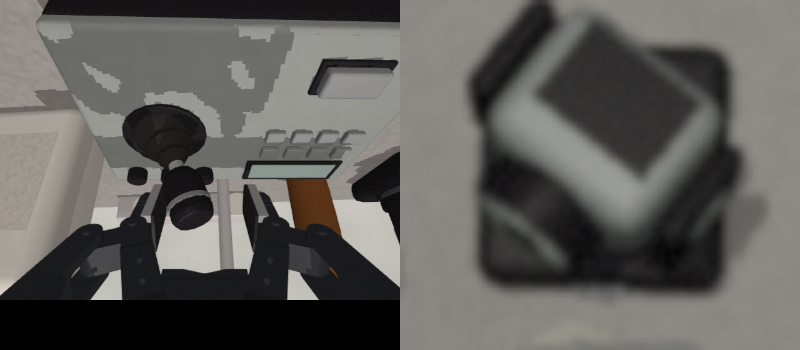

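Emit:
{"fn": "move_arm", "kwargs": {"rows": [{"x": 0, "y": 0.3, "z": 0.1, "wx": 0, "wy": 0, "wz": 0, "claw": 5.0}, {"x": 0, "y": 0.3, "z": 0, "wx": 0, "wy": 0, "wz": 0, "claw": 5.0}, {"x": 0, "y": 0.3, "z": 0, "wx": 0, "wy": 0, "wz": 0, "claw": 5.0}, {"x": 0, "y": 0.3, "z": 0, "wx": 0, "wy": -0.01, "wz": 0, "claw": 5.0}, {"x": 0, "y": 0.3, "z": 0, "wx": 0, "wy": -0.01, "wz": 0, "claw": 5.0}, {"x": 0, "y": 0.3, "z": 0, "wx": 0, "wy": -0.01, "wz": 0, "claw": 5.0}, {"x": 0, "y": 0.3, "z": 0, "wx": 0, "wy": 0, "wz": 0, "claw": 5.0}, {"x": 0, "y": 0.3, "z": 0, "wx": 0, "wy": 0, "wz": 0, "claw": 5.0}, {"x": 0, "y": 0.3, "z": 0, "wx": 0, "wy": 0, "wz": 0, "claw": 5.0}, {"x": 0, "y": 0.3, "z": 0, "wx": 0, "wy": 0, "wz": 0, "claw": 5.0}], "grip_force": 30}}

```text
time: 13.43
position: [568.9, -296.2, 93.1]
orientation: [[-0.715, 0.119, 0.689], [0.056, 0.992, -0.113], [-0.697, -0.043, -0.716]]
wrist_force: [1.5, -12.1, -7.7]
grip_width: 50.0
```

```bash
python3 v.py 12
cat > pan.py <<'E'
# lens direction from the depth clouds: head top (z 138-156) minAreaRect, per picture
from h import *
import sys
def pan(c):
    P=cloud(c)[140:210,285:365].reshape(-1,3)
    q=P[(P[:,2]>143)&(P[:,2]<165)]
    r=cv2.minAreaRect(q[:,:2].astype(np.float32));return r,len(q)
if __name__=='__main__':
    for n in sys.argv[1:]: print(n,pan(pickle.load(open(f'top{n}.pkl','rb'))))
E
python3 pan.py 0 8 9 10 11 12
```

```text
t 13.43 p [ 568.863 -296.22    93.073] 
d_tool cm [ 0.186 -2.727  1.047] norm 2.927153784172464
rotvec [-0.053 -0.015  0.007]
q [-46.2  10.7 -48.6  -7.2  24.7 -31.7] F [  1.5 -12.1  -7.7] w 49.97311076454473
0 (((716.3441162109375, -0.046722412109375), (154.24398803710938, 132.1959686279297), 1.788237452507019), 1312)
8 (((715.8135986328125, 5.411773681640625), (131.03271484375, 157.81016540527344), 84.07514190673828), 1299)
9 (((715.7516479492188, 9.206718444824219), (131.56613159179688, 158.11669921875), 78.2647476196289), 1284)
10 (((718.572265625, 15.369392395019531), (132.4415283203125, 154.17604064941406), 67.38789367675781), 1310)
11 (((726.4567260742188, 19.998573303222656), (132.66343688964844, 147.5936737060547), 55.31611633300781), 1307)
12 (((730.8206787109375, 3.081817626953125), (170.58197021484375, 113.23161315917969), 22.558292388916016), 1284)
```

View pics/v12.png

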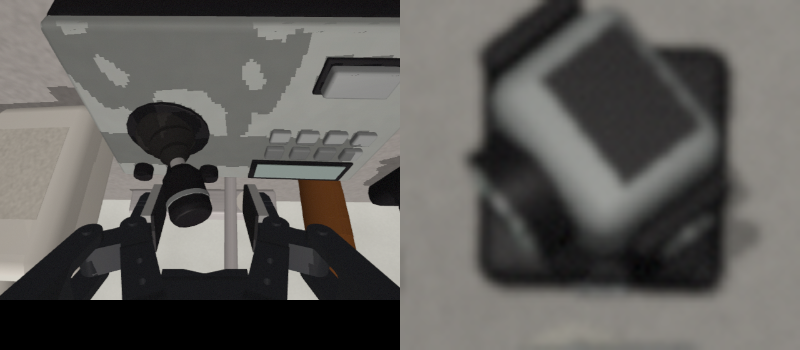

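Emit:
{"fn": "move_arm", "kwargs": {"rows": [{"x": 0, "y": 0.3, "z": 0.1, "wx": -0.02, "wy": 0, "wz": 0, "claw": 5.0}, {"x": 0, "y": 0.3, "z": 0.1, "wx": -0.02, "wy": 0, "wz": 0, "claw": 5.0}, {"x": 0, "y": 0.3, "z": 0, "wx": -0.02, "wy": 0, "wz": 0, "claw": 5.0}, {"x": 0, "y": 0.3, "z": 0, "wx": -0.01, "wy": -0.01, "wz": 0, "claw": 5.0}, {"x": 0, "y": 0.3, "z": 0, "wx": -0.01, "wy": -0.01, "wz": 0, "claw": 5.0}, {"x": 0, "y": 0.3, "z": 0, "wx": -0.01, "wy": 0, "wz": 0, "claw": 5.0}, {"x": 0, "y": 0.3, "z": 0, "wx": -0.01, "wy": 0, "wz": 0, "claw": 5.0}, {"x": 0, "y": 0.3, "z": 0, "wx": -0.01, "wy": 0, "wz": 0, "claw": 5.0}], "grip_force": 30}}

```text
time: 14.2
position: [569.7, -296.2, 94.7]
orientation: [[-0.707, 0.082, 0.702], [0.053, 0.997, -0.063], [-0.705, -0.008, -0.709]]
wrist_force: [1.0, -11.8, -6.9]
grip_width: 50.5
```

Run:
```python
from g import *
rel(K)
from h import *
from workcell import vision
t=vision.camera('top');pickle.dump(t,open(f'top13.pkl','wb'))
cv2.imwrite('pics/v13.png',cv2.resize(t['image'][140:210,285:365],None,fx=8,fy=8,interpolation=2))
print(atz(t,325.8,173.8,20),[atz(t,*x,30) for x in((301,198),(350.6,198),(350.6,149.6))])
```

```text
t 14.2 p [ 569.749 -296.17    94.74 ] 
d_tool cm [ 0.389 -2.792 -1.239] norm 3.079059817133371
q [-47.8  11.4 -47.2  -4.7  28.5 -33.8] F [  1.  -11.8  -6.9] w 50.49230652392953
[752.397  -0.514  20.   ] [array([682.641,  64.433,  30.   ]), array([686.6  , -69.234,  30.   ]), array([818.658, -65.795,  30.   ])]
```

View pics/v13.png

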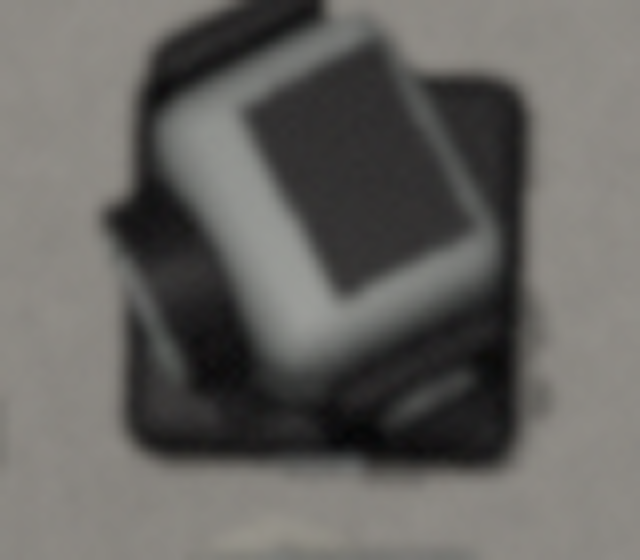

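Top view: the patch edges are about 61.5° in the image, so the line of sight is about 59.9° in world against 65.5° needed. I'll hold for 4 more rows, then release.

Emit:
{"fn": "move_arm", "kwargs": {"rows": [{"x": 0, "y": 0.3, "z": 0.1, "wx": 0, "wy": 0, "wz": 0, "claw": 5.0}, {"x": 0, "y": 0.3, "z": 0, "wx": 0, "wy": 0, "wz": 0, "claw": 5.0}, {"x": 0, "y": 0.3, "z": 0, "wx": 0, "wy": 0, "wz": 0, "claw": 5.0}, {"x": 0, "y": 0.3, "z": 0, "wx": 0, "wy": 0, "wz": 0, "claw": 5.0}, {"x": 0, "y": -1.5, "z": 0, "wx": 0, "wy": 0, "wz": 0, "claw": 5.0}, {"x": 0, "y": -1.0, "z": 0, "wx": 0, "wy": 0, "wz": 0, "claw": 5.0}, {"x": 0, "y": -0.3, "z": 0, "wx": 0, "wy": 0, "wz": 0, "claw": 5.0}, {"x": 0, "y": 0, "z": 0, "wx": 0, "wy": 0, "wz": 0, "claw": 5.0}], "grip_force": 30}}

```text
time: 14.92
position: [566.0, -322.9, 95.6]
orientation: [[-0.712, 0.105, 0.694], [0.054, 0.994, -0.095], [-0.7, -0.03, -0.714]]
wrist_force: [0.1, -0.4, 0.8]
grip_width: 50.0
```

Run:
```python
from g import *
rel(K+22*tilt(45)[:,2],tilt(45))
from h import *
from workcell import vision
t=vision.camera('top');pickle.dump(t,open(f'top14.pkl','wb'));w=vision.camera('wrist')
cv2.imwrite('pics/v14.png',cv2.resize(t['image'][140:210,285:365],None,fx=8,fy=8,interpolation=2))
cv2.imwrite('pics/w14.png',w['image'])
```

```text
t 14.92 p [ 565.976 -322.924   95.565] 
d_tool cm [ 0.307 -0.054  1.119] norm 1.1618217674416391
rotvec [-0.034 -0.01   0.009]
q [-49.4  12.1 -45.8  -4.1  27.7 -34.9] F [ 0.1 -0.4  0.8] w 49.99843450494502
```

View pics/v14.png

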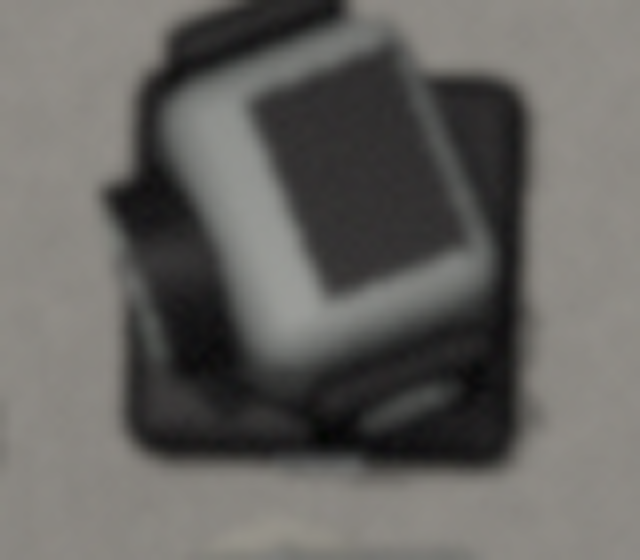

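View pics/w14.png

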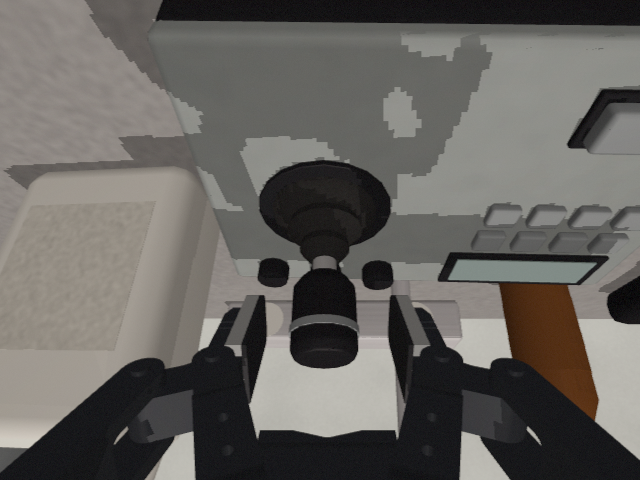

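The knob has sprung back and sits free between the jaws, at (323,320). The line of sight measures about 66.6° against 65.5° needed, about 6 mm off at the bottle. I'll back out along the tool axis.

Emit:
{"fn": "move_arm", "kwargs": {"rows": [{"x": 0, "y": 0.05, "z": -1.0, "wx": 0, "wy": 0, "wz": 0, "claw": 5.0}, {"x": 0, "y": 0.05, "z": -1.5, "wx": 0, "wy": 0, "wz": 0, "claw": 5.0}, {"x": 0, "y": 0.1, "z": -2.5, "wx": 0, "wy": 0, "wz": 0, "claw": 5.0}, {"x": 0, "y": 0, "z": -3.0, "wx": 0, "wy": 0, "wz": 0, "claw": 5.0}, {"x": 0, "y": 0, "z": -3.0, "wx": 0, "wy": 0, "wz": 0, "claw": 5.0}, {"x": 0, "y": 0, "z": -2.0, "wx": 0, "wy": 0, "wz": 0, "claw": 3.0}, {"x": 0, "y": 0, "z": 0, "wx": 0, "wy": 0, "wz": 0, "claw": 0}], "grip_force": 30}}

```text
time: 15.6
position: [470.0, -297.8, 189.3]
orientation: [[-0.716, 0.096, 0.691], [0.054, 0.995, -0.082], [-0.696, -0.021, -0.718]]
wrist_force: [0.0, -0.2, -0.5]
grip_width: 26.9
```

Run:
```python
from g import *
rel([500,-207,110],tilt(20))
from h import *
from workcell import vision
w=vision.camera('wrist');cv2.imwrite('pics/w15.png',w['image'])
print([dep(w,u,v) for u,v in((325,250),)])
pickle.dump(w,open('wrist15.pkl','wb'))
```

```text
t 15.6 p [ 469.954 -297.828  189.346] 
d_tool cm [3.859 9.495 7.031] norm 12.429163955359453
rotvec [-0.023  0.421  0.004]
q [-58.3  -5.5 -46.   18.4  33.1 -43.9] F [ 0.  -0.2 -0.5] w 26.933238585148963
[array([ 802.534, -336.37 ,    0.925])]
```

View pics/w15.png

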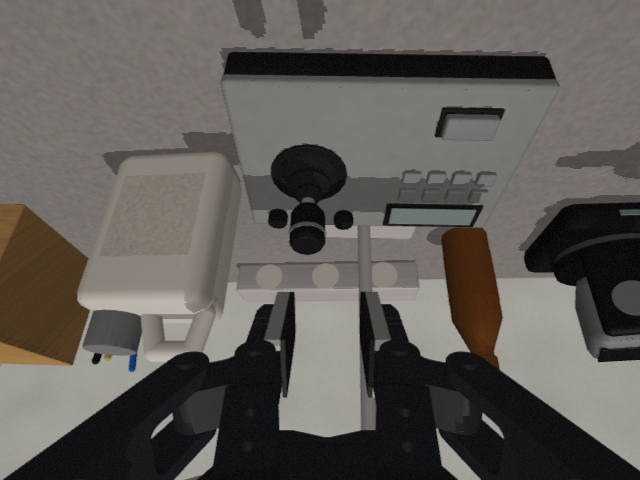

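Emit:
{"fn": "move_arm", "kwargs": {"rows": [{"x": 0, "y": 2.5, "z": 0, "wx": -0.02, "wy": 0.11, "wz": 0, "claw": 0}, {"x": 0, "y": 2.5, "z": 0, "wx": 0, "wy": 0.11, "wz": 0, "claw": 0}, {"x": 0, "y": 2.5, "z": 0, "wx": 0, "wy": 0.11, "wz": 0, "claw": 0}, {"x": 0, "y": 2.0, "z": 0, "wx": 0, "wy": 0.1, "wz": 0, "claw": 0}, {"x": 0, "y": 0, "z": 0, "wx": 0, "wy": 0, "wz": 0, "claw": 0}], "grip_force": 30}}

```text
time: 16.07
position: [475.1, -199.6, 184.1]
orientation: [[-0.946, 0.091, 0.311], [0.084, 0.996, -0.036], [-0.313, -0.008, -0.95]]
wrist_force: [1.3, -0.9, -0.3]
grip_width: 0.0
```

Run:
```python
from g import *
rel([520,-207,100],tilt(20))
from h import *
from workcell import vision
w=vision.camera('wrist');cv2.imwrite('pics/w16.png',w['image'])
pickle.dump(w,open('wrist16.pkl','wb'))
```

```text
t 16.07 p [ 475.072 -199.572  184.098] 
d_tool cm [-1.677 -0.266  9.412] norm 9.563609948992692
rotvec [-0.008 -0.03  -0.001]
q [-37.2  -0.7 -29.3  45.5   9.2 -30.7] F [ 1.3 -0.9 -0.3] w 0.04405281925025936
```

View pics/w16.png

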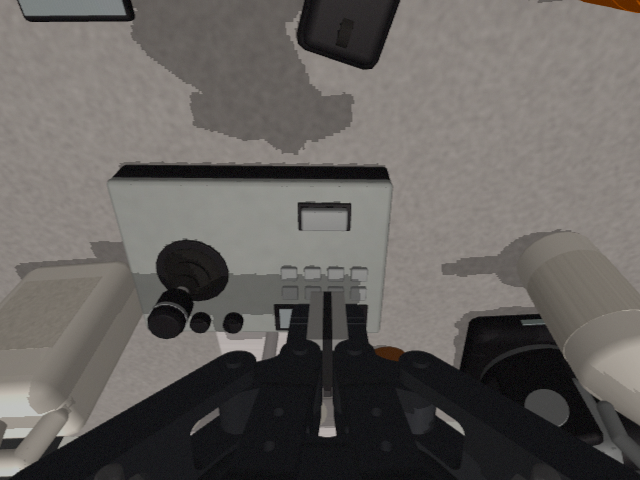

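Run:
```python
from h import *
np.set_printoptions(precision=1,suppress=True)
w=pickle.load(open('wrist16.pkl','rb'))
P=cloud(w)[208:229,304:348].reshape(-1,3);print(np.median(P,0),P.min(0),P.max(0))
P=cloud(w)[300:420,310:345].reshape(-1,3);print('finger',np.percentile(P[:,2],[1,50]))
from g import *
rel([522,-207,75],tilt(20))
rel([522,-207,54],tilt(20))
```

```text
[ 518.9 -205.1   48.5] [ 355.3 -222.7   40.3] [ 533.6 -187.4  295.3]
finger [  7.4 220.4]
t 16.12 p [ 474.584 -200.354  183.254] 
d_tool cm [-1.123 -0.146 11.783] norm 11.836985780046014
rotvec [-0.009 -0.028 -0.002]
q [-37.3  -0.7 -29.5  45.3   9.3 -30.8] F [0.3 0.2 0.7] w -0.1511745893509827
t 16.12 p [ 474.584 -200.354  183.254] 
d_tool cm [-0.461 -0.13  13.775] norm 13.783719156509905
rotvec [-0.009 -0.028 -0.002]
q [-37.3  -0.7 -29.5  45.3   9.3 -30.8] F [0.3 0.2 0.7] w -0.1511745893509827
```

Emit:
{"fn": "move_arm", "kwargs": {"rows": [{"x": -0.5, "y": -0.2, "z": 3.0, "wx": 0, "wy": -0.02, "wz": 0, "claw": 0}, {"x": -0.5, "y": 0, "z": 3.0, "wx": 0, "wy": 0, "wz": 0, "claw": 0}, {"x": -0.3, "y": 0, "z": 3.0, "wx": 0, "wy": 0, "wz": 0, "claw": 0}, {"x": -0.2, "y": 0, "z": 2.5, "wx": 0, "wy": 0, "wz": 0, "claw": 0}, {"x": 0, "y": 0, "z": 0, "wx": 0, "wy": 0, "wz": 0, "claw": 0}], "grip_force": 30}}

```text
time: 16.53
position: [529.3, -207.9, 74.2]
orientation: [[-0.936, 0.089, 0.341], [0.08, 0.996, -0.039], [-0.343, -0.009, -0.939]]
wrist_force: [-0.8, 0.5, -1.1]
grip_width: 0.2
```

Run:
```python
from g import *
rel([527,-206,56],tilt(20))
```

```text
t 16.53 p [ 529.264 -207.874   74.167] 
d_tool cm [0.851 0.183 1.622] norm 1.8402841847035705
rotvec [-0.009  0.001  0.002]
q [-34.5  10.4 -35.2  26.6   9.3 -28. ] F [-0.8  0.5 -1.1] w 0.23385153897896224
```

Emit:
{"fn": "move_arm", "kwargs": {"rows": [{"x": 0.7, "y": 0.2, "z": 1.0, "wx": 0, "wy": 0, "wz": 0, "claw": 0}, {"x": 0.2, "y": 0, "z": 0.6, "wx": 0, "wy": 0, "wz": 0, "claw": 0}, {"x": 0, "y": 0, "z": 0, "wx": 0, "wy": 0, "wz": 0, "claw": 0}], "grip_force": 30}}

```text
time: 16.78
position: [523.2, -205.4, 52.2]
orientation: [[-0.937, 0.09, 0.338], [0.083, 0.996, -0.036], [-0.34, -0.006, -0.94]]
wrist_force: [0.1, -0.5, -0.1]
grip_width: -0.0
```

Run:
```python
from g import *
rel([527,-206,52],tilt(20))
from h import *
from workcell import vision
w=vision.camera('wrist');cv2.imwrite('pics/w17.png',w['image'])
```

```text
t 16.78 p [ 523.151 -205.352   52.213] 
d_tool cm [-0.359 -0.03   0.153] norm 0.3909183593727432
rotvec [-0.006 -0.002 -0.001]
q [-34.7  11.6 -37.4  23.4   9.4 -28.1] F [ 0.1 -0.5 -0.1] w -0.03633785308600968
```

View pics/w17.png

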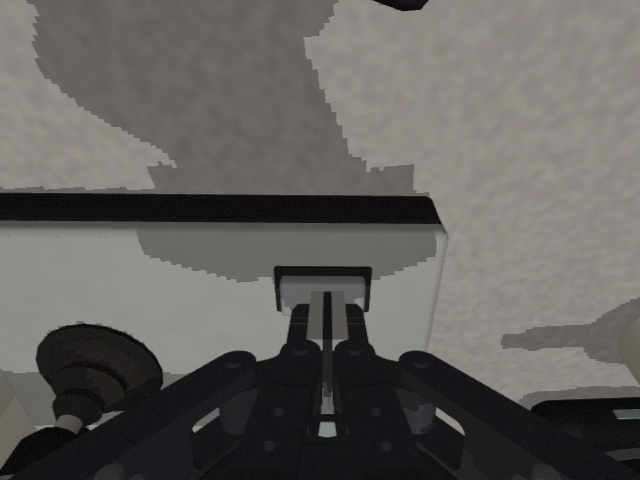

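The tips are over the wide key at (328,292). I'll press in small steps.

Emit:
{"fn": "move_arm", "kwargs": {"rows": [{"x": 0, "y": 0, "z": 0.3, "wx": 0, "wy": 0, "wz": 0, "claw": 0}, {"x": 0.05, "y": 0, "z": 0.3, "wx": 0, "wy": 0, "wz": 0, "claw": 0}, {"x": 0.05, "y": 0, "z": 0.3, "wx": 0, "wy": 0, "wz": 0, "claw": 0}], "grip_force": 30}}

```text
time: 17.08
position: [526.1, -207.1, 46.7]
orientation: [[-0.935, 0.092, 0.342], [0.084, 0.996, -0.038], [-0.344, -0.007, -0.939]]
wrist_force: [-2.0, 1.4, 2.7]
grip_width: -0.4
```

Emit:
{"fn": "move_arm", "kwargs": {"rows": [{"x": 0.05, "y": 0, "z": 0.3, "wx": 0, "wy": 0, "wz": 0, "claw": 0}, {"x": 0.1, "y": 0, "z": 0.4, "wx": 0, "wy": 0, "wz": 0, "claw": 0}, {"x": 0.1, "y": 0, "z": 0.4, "wx": 0, "wy": 0, "wz": 0, "claw": 0}], "grip_force": 30}}

```text
time: 17.33
position: [526.9, -207.3, 44.5]
orientation: [[-0.934, 0.093, 0.346], [0.084, 0.996, -0.041], [-0.349, -0.009, -0.937]]
wrist_force: [-35.3, 11.5, 60.5]
grip_width: -0.1
```

That's 60 N, so the key is bottomed hard. I'll let it up straight away.

Emit:
{"fn": "move_arm", "kwargs": {"rows": [{"x": 0, "y": 0, "z": -0.3, "wx": 0, "wy": 0, "wz": 0, "claw": 0}, {"x": 0, "y": 0, "z": -1.0, "wx": 0, "wy": 0, "wz": 0, "claw": 0}, {"x": 0, "y": 0, "z": -2.0, "wx": 0, "wy": 0, "wz": 0, "claw": 0}, {"x": 0, "y": 0, "z": -2.5, "wx": 0, "wy": 0, "wz": 0, "claw": 0}, {"x": 0, "y": 0, "z": -3.0, "wx": 0, "wy": 0, "wz": 0, "claw": 0}, {"x": 0, "y": 0, "z": -2.0, "wx": 0, "wy": 0, "wz": 0, "claw": 0}, {"x": 0, "y": 0, "z": 0, "wx": 0, "wy": 0, "wz": 0, "claw": 0}], "grip_force": 30}}

```text
time: 17.92
position: [490.2, -204.1, 157.2]
orientation: [[-0.93, 0.092, 0.356], [0.08, 0.996, -0.048], [-0.359, -0.016, -0.933]]
wrist_force: [0.4, -0.6, 0.5]
grip_width: 0.0
```

Run:
```python
from g import *
rel([527,-206,52],tilt(20))
from h import *
from workcell import vision
t=vision.camera('top');pickle.dump(t,open('top18.pkl','wb'));w=vision.camera('wrist');s=vision.camera('side')
cv2.imwrite('pics/v18.png',cv2.resize(t['image'][140:210,285:365],None,fx=8,fy=8,interpolation=2))
cv2.imwrite('pics/w18.png',w['image']);cv2.imwrite('pics/s18.png',s['image'])
Q=cloud(s).reshape(-1,3);m=Q[(abs(Q[:,0]-628)<60)&(abs(Q[:,1]-284)<60)]
for a,b in((60,140),(195,225)):
    k=m[(m[:,2]>a)&(m[:,2]<b)];print(a,circ(k))
P=cloud(w)[:,:].reshape(-1,3);k=P[(abs(P[:,0]-519)<5)&(abs(P[:,1]+206)<10)];print('key z',np.median(k[:,2]))
```

```text
t 17.92 p [ 490.225 -204.094  157.158] 
d_tool cm [ 0.342  0.316 11.132] norm 11.141912337642585
rotvec [-0.017  0.018  0.001]
q [-37.1   0.4 -33.3  37.7  10.2 -30.3] F [ 0.4 -0.6  0.5] w 0.010096811859636528
60 (array([627.167, 271.913]), np.float64(16.634023211017826))
195 (array([630.176, 277.023]), np.float64(6.098522710006728))
key z 48.46578064862507
```

View pics/v18.png

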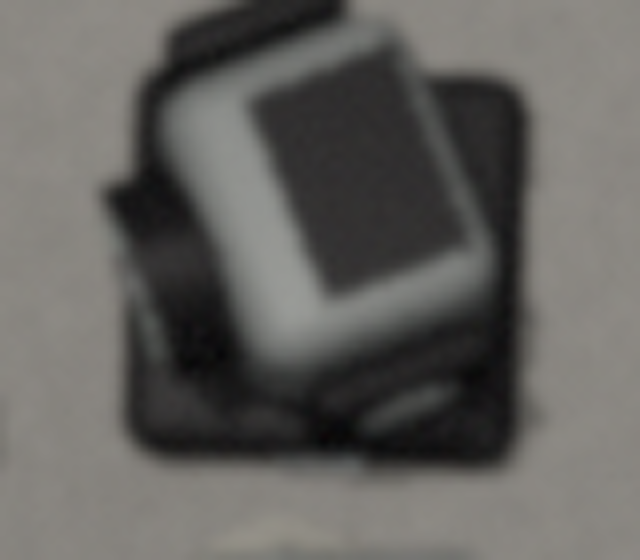

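View pics/w18.png

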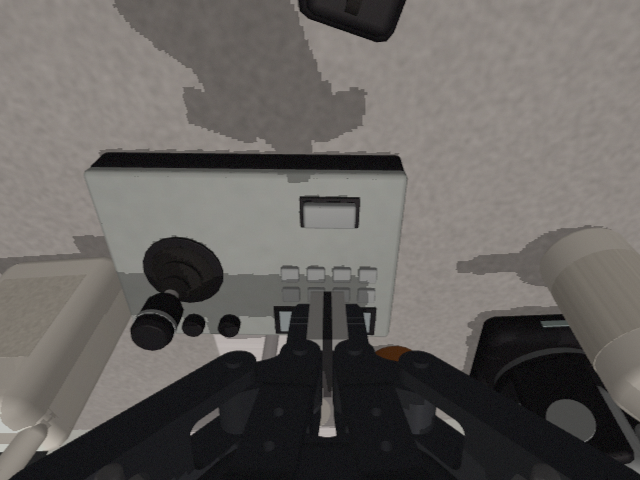

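View pics/s18.png

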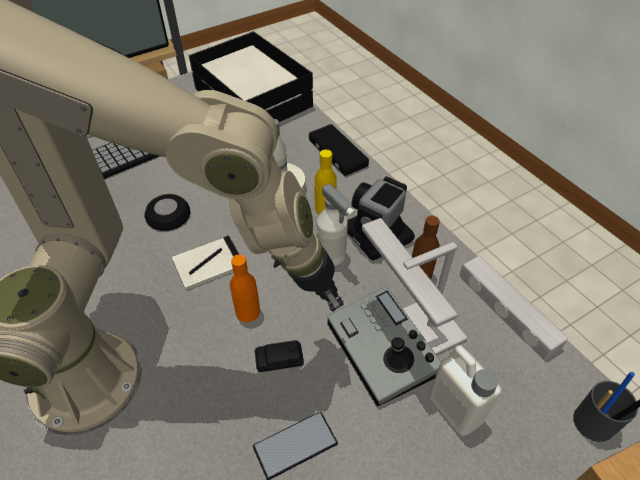

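Run:
```python
from h import *
from workcell import bot
t=pickle.load(open('top18.pkl','rb'));t0=pickle.load(open('top0.pkl','rb'))
P=cloud(t)[190:245,185:250].reshape(-1,3);q=P[P[:,2]>222];print('cap',q.mean(0),(q.min(0)+q.max(0))/2,len(q))
d=cv2.absdiff(t['image'],t0['image']).max(2);cv2.imwrite('pics/d18.png',np.hstack([t['image'][100:400,120:480],cv2.cvtColor(d,8)[100:400,120:480]]))
```

```text
cap [605.99050415 256.14661191 351.78916561] [553.20338592 150.68051924 844.28117373] 152
```

View pics/d18.png

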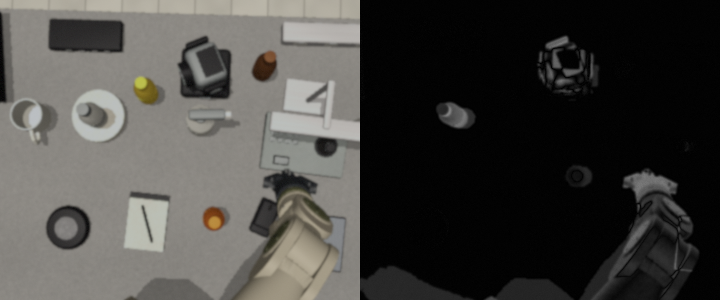

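The difference image shows that only the bottle and the camera head changed, apart from the arm and its shadow. The key is up and the stick is centred.

```bash
python3 -c "
from workcell import bot
print(bot.finish_job())"
```

```text
the job is handed in; nothing more can be done
None
```

The whole sequence is done and the job is handed in, with about 18 s of the 72 s used. No verdict is reported.

- **Bottle:** I gripped it by the cap, set it on the plinth and let go. Straight after release it stood upright about 5 mm from the plinth's centre. At the end the arm hid it from the side camera. The automatic top-view position check also failed (stray depth readings), so the final check was by eye in the top picture, where it still stands upright on the plinth.
- **Camera aim:** I held the stick to the left in stages until the line of sight measured about 66.6°, against about 65.5° needed. That is roughly 6 mm off at the bottle, within the 35 mm allowed. The camera head looked unchanged after the store key was pressed.
- **Stick:** It sprang back and looks upright in the last pictures.
- **Store key:** I pressed it to the stop and let it up; its face is back at its original height. The press ended harder than intended, at about 70 N on the wrist, because the last step ran into the stop. I backed off at once. That is below the 120 N wrist limit. The 40 N limit is for the arm and gripper body, and only the fingertips were pressing.
- **Everything else:** Comparing top views from before and after, nothing else had moved except the arm and its shadow. The arm hides the phone and part of the mouse in the last one, but both are in place in the side view. I recorded no contact with the camera or the lamp.

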